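Stamp a batch of wooden blanks on the treadle press and scan its job card

TASK

Lay every wooden blank from the cutting mat flat in a row along the middle of the treadle press's cork bed, where the platen will cover it, then push the pedal all the way down to its stop, hold it there for about a second and let it come up again. Then take all the stamped blanks out and put them in the navy basket. Finally pick up the stand-up scanner, hold it steady and square in front of the barcode on the job card, about 10 cm away, for two seconds, and stand it back upright on its rubber pad; leave the glue bottle and the tape roll alone.

Things in the scene. Friction and masses are not known exactly. Their poses are not given: they have to be found in the camera images.
- press_bed (a point): centre of the top face of the press's cork bed, 44 mm above the table (the press is fixed to it). Bed: 130 mm along the point's x, open in front and behind, and 184 mm along its y between two side rims 6 mm high. x points from the pedal across the bed to the platen's hinge, z up. The pedal sticks out on the -x side; the opened platen stands behind the bed
- platen (a joint): angle in rad of the metal platen (90 x 174 x 8 mm, on two arms): 0 open, leaning 15 degrees back beyond upright; 1.83 shut. Its hinge is at x = +115 mm from press_bed, 18 mm above the cork; its free edge is 160 mm from the hinge. The pedal drives it: at the pedal's stop it lies on blanks 13 mm high in the middle 90 mm of the bed, and it opens again as the pedal rises
- pedal_pad (a point): centre of the top of the pedal's ribbed rubber pad (60 mm long x 74 mm wide); the point moves with the pedal. At rest it is 172 mm on the -x side of press_bed and about 69 mm above the table, and the pad slopes up towards the free end by 0.32 rad; at the stop it is about 35 mm above the table and nearly level
- pedal (a joint): pedal angle in rad: 0 at rest (up), 0.35 at its stop. Hinge 100 mm behind the pad's centre (x = -80 mm from press_bed, 30 mm above the table), parallel to press_bed's y. A spring lifts it again: it takes about 5 N on the pad to start it and about 12 N to hold it at the stop
- blank_1: pale rectangular wooden blank, 40 (its x) x 30 (its y) x 13 mm high, 20 g; origin at the centre of its underside. It starts flat on the cutting mat; may be absent (2 to 4 of the four are there)
- blank_2: pale rectangular wooden blank, 40 (its x) x 30 (its y) x 13 mm high, 20 g; origin at the centre of its underside. It starts flat on the cutting mat; may be absent (2 to 4 of the four are there)
- blank_3: pale rectangular wooden blank, 40 (its x) x 30 (its y) x 13 mm high, 20 g; origin at the centre of its underside. It starts flat on the cutting mat; may be absent (2 to 4 of the four are there)
- blank_4: pale rectangular wooden blank, 40 (its x) x 30 (its y) x 13 mm high, 20 g; origin at the centre of its underside. It starts flat on the cutting mat; may be absent (2 to 4 of the four are there)
- mat: dark cutting mat with a thin white border line, 190 x 160 mm, 2 mm thick, fixed to the table; origin at the centre of its underside
- basket_floor (a point): centre of the inside floor of the navy lattice basket (fixed in place), 4 mm above the table. x lies along its long side, z up. Floor about 180 x 120 mm, mouth about 220 x 160 mm at the rim, 72 mm above the table; walls slope outward
- scanner: black stand-up label scanner, loose, 0.25 kg, 120 mm tall: round foot of 72 mm diameter, thin neck of 22 mm, and a head 66 (x) x 40 (y) x 34 mm (z 86 to 120 mm). Origin at the centre of the foot's underside; it looks along its own +x, level, from the window in the front of the head. Grasp across the 40 mm head
- scanner_window (a point): middle of the scanner's window: 34 mm ahead of its origin (+x) and 103 mm above the foot's underside; axes as scanner
- scanner_pad: square rubber pad, 100 x 100 x 3 mm, fixed to the table, on which the scanner stands; origin at the centre of its underside
- job_card: upright plywood card 110 mm wide on a wooden foot (100 x 50 mm), 182 mm tall, fixed; origin at the centre of the foot's underside. The barcode is on its -x face; x points into the card from the front
- job_label (a point): middle of the paper barcode label (70 x 44 mm) on the front of the job card, 140 mm above the table; axes as job_card (the label faces -x)
- glue_bottle: white glue bottle, 54 mm diameter, 146 mm tall, loose bystander; origin at the centre of its underside
- tape_roll: roll of tape lying flat, 104 mm diameter, 25 mm high, loose bystander; origin at the centre of its underside
Not all that is in view belongs to the job. Leave any purple look-alike of the scanner_pad alone.

How it is judged:
On the way, in this order (a step that is already met when the one before it is completed fails the run):
1. every blank lies flat on the cork bed, with the pedal still up (x of blank_1 in the frame of press_bed between -0.038 and 0.038 m and y of blank_1 in the frame of press_bed between -0.078 and 0.078 m and z of blank_1 in the frame of press_bed between -0.004 and 0.006 m and angle between each of blank_1, blank_2, blank_3, blank_4's own z axis and vertical below 0.15 rad and x of blank_2 in the frame of press_bed between -0.038 and 0.038 m and y of blank_2 in the frame of press_bed between -0.078 and 0.078 m and z of blank_2 in the frame of press_bed between -0.004 and 0.006 m and x of blank_3 in the frame of press_bed between -0.038 and 0.038 m and y of blank_3 in the frame of press_bed between -0.078 and 0.078 m and z of blank_3 in the frame of press_bed between -0.004 and 0.006 m and x of blank_4 in the frame of press_bed between -0.038 and 0.038 m and y of blank_4 in the frame of press_bed between -0.078 and 0.078 m and z of blank_4 in the frame of press_bed between -0.004 and 0.006 m and value of joint pedal below 0.05 rad and contact force between the fingers and blank_1 below 0.3 N and contact force between the fingers and blank_2 below 0.3 N and contact force between the fingers and blank_3 below 0.3 N and contact force between the fingers and blank_4 below 0.3 N), for 0.2 s.
2. the pedal is held down at its stop while every blank is on the bed (value of joint pedal above 0.33 rad and x of blank_1 in the frame of press_bed between -0.038 and 0.038 m and y of blank_1 in the frame of press_bed between -0.078 and 0.078 m and z of blank_1 in the frame of press_bed between -0.004 and 0.006 m and angle between each of blank_1, blank_2, blank_3, blank_4's own z axis and vertical below 0.15 rad and x of blank_2 in the frame of press_bed between -0.038 and 0.038 m and y of blank_2 in the frame of press_bed between -0.078 and 0.078 m and z of blank_2 in the frame of press_bed between -0.004 and 0.006 m and x of blank_3 in the frame of press_bed between -0.038 and 0.038 m and y of blank_3 in the frame of press_bed between -0.078 and 0.078 m and z of blank_3 in the frame of press_bed between -0.004 and 0.006 m and x of blank_4 in the frame of press_bed between -0.038 and 0.038 m and y of blank_4 in the frame of press_bed between -0.078 and 0.078 m and z of blank_4 in the frame of press_bed between -0.004 and 0.006 m), for 0.6 s.
3. the pedal is up again and every blank is in the basket (value of joint pedal below 0.05 rad and x of blank_1 in the frame of basket_floor between -0.11 and 0.11 m and y of blank_1 in the frame of basket_floor between -0.08 and 0.08 m and z of blank_1 in the frame of basket_floor between -0.005 and 0.045 m and contact force between the fingers and blank_1 below 0.3 N and x of blank_2 in the frame of basket_floor between -0.11 and 0.11 m and y of blank_2 in the frame of basket_floor between -0.08 and 0.08 m and z of blank_2 in the frame of basket_floor between -0.005 and 0.045 m and contact force between the fingers and blank_2 below 0.3 N and x of blank_3 in the frame of basket_floor between -0.11 and 0.11 m and y of blank_3 in the frame of basket_floor between -0.08 and 0.08 m and z of blank_3 in the frame of basket_floor between -0.005 and 0.045 m and contact force between the fingers and blank_3 below 0.3 N and x of blank_4 in the frame of basket_floor between -0.11 and 0.11 m and y of blank_4 in the frame of basket_floor between -0.08 and 0.08 m and z of blank_4 in the frame of basket_floor between -0.005 and 0.045 m and contact force between the fingers and blank_4 below 0.3 N), for 0.2 s.
4. the held scanner looks squarely and steadily at the barcode from 5 to 16 cm (x of job_label in the frame of scanner between 0.084 and 0.194 m and y of job_label in the frame of scanner between -0.018 and 0.018 m and z of job_label in the frame of scanner between 0.085 and 0.121 m and angle between the x axis of scanner and the x axis of job_card, either way round below 0.3 rad and linear speed of scanner below 0.015 m/s and angular speed of scanner below 0.15 rad/s and contact force between the fingers and scanner above 1 N), for 1.4 s.
At the end, for the whole second after the job is handed in: every blank that is there lies released and at rest in the basket, the pedal is up (under 0.05 rad), and the scanner stands upright and at rest on its pad, within 25 mm of the pad's centre (all of step 3 and linear speed of each of blank_1, blank_2, blank_3, blank_4 below 0.03 m/s and horizontal distance between scanner and scanner_pad below 0.025 m and height (world z) of scanner below 0.008 m and angle between scanner's own z axis and vertical below 0.08 rad and linear speed of scanner below 0.02 m/s); the robot touches nothing.
It fails at once if a bystander (glue bottle, tape roll) is shoved more than 3 cm (distance of any of glue_bottle, tape_roll from where it was at the start of the episode above 0.03 m).
It fails at once if the scanner is tipped over (angle between scanner's own z axis and vertical above 0.7 rad).
Of blank_1, blank_2, blank_3, blank_4 only 2 to 4 are there at a start; the rules pass over those that are not, and their reading is None.
At some moment in a run one of blank_1, blank_2, blank_3, blank_4 may be knocked a few centimetres aside while the robot is not near it.
It also fails if it takes over 210 s, if anything falls off the work surface, if the arm or the gripper's body presses on something with over 40 N, if the wrist force passes 120 N, or if a joint passes its speed limit or range.

ROBOT

A 6-joint arm with a two-finger parallel gripper is mounted at the origin on the work surface; the furniture and walls round the work are solid. World frame = base frame: x ahead of the robot, y to its left, z up, the work surface at z = 0. Lengths are in m, angles in rad, forces in N, time in s.
With the tool pointing down it reaches from about 0.35 to 0.975 m from the base axis. Payload 4.9 kg.
Tool frame: the origin (TCP) lies midway between the tips of the shut fingers; the grasp point (between the pads) lies 19 mm behind it; z points along the fingers, y is the line along which they close (so a half turn about z gives the same grasp; the last joint's range is limited). The gripper opens to 85 mm and grips with 20 to 120 N. Pads are 22 mm wide; open, the fingers measure 114 mm over their backs; the gripper's body (76 mm by 85 mm) begins 54 mm behind the grasp point. The pads swing forward as they close: fully open they stand 13 mm farther back than shut.
Start: joints at [1.089, 0.053, 1.613, -0, 1.476, -0.119], TCP at [0.222, 0.584, 0.231] pointing down, gripper open.
Joint ranges: [-3.01, 3.01], [-1.01, 2.22], [0.06, 2.58], [-1.02, 4.17], [0.09, 2.62], [-3.14, 3.14]. Speed limits (rad/s): [2.57, 2.57, 3.14, 3.14, 3.14, 3.14].

INTERFACE

Orientations are given as [roll, pitch, yaw] about the fixed x, y, z axes, in that order (R = Rz(yaw) Ry(pitch) Rx(roll)).
In Python, from station import get_obs, cams, order gives the robot as it stands.
- The arm moves only by the tool play_rows, never from a script. Its argument "targets" is one flat list of numbers, 5 for each row, row after row: the shift along the tool's x, y, z in mm, then the turn about the tool's z in rad, then the opening in per cent of the stroke, from 0 (shut) to 100 (fully open). In form: [dx, dy, dz, twist, gripper, dx, dy, dz, twist, gripper, ...]. A call has 1 to 12 rows; each row shifts and turns the commanded pose from where the row before left it, along the tool's axes as they then stand; what a row does not reach is not made up. A row lasts 1/12 s, in which the tool goes at most 41.7 mm and 7.16 degrees, less where a joint would pass 70% of its speed; a pose out of reach is approached as far as the arm can. A call is refused whole if a number of a shift passes 41.7 or a number of a turn 0.125, either way. A call with a gripper value outside its range is refused whole. The fingers move at their own pace and stop on an object; "newtons" is the grip in N (left out, the last holds). Time passes only in rows, so rows that do not move let the fingers close. It gives the time, the measured TCP pose, the force, the opening and the grip force at its end, in the units of the state.
- get_obs(): the state, without advancing time (a new reading comes with each control period).
- cams.grab_frame(name): name is "scene" or "top"; returns the picture (480x640x3 uint8, blue, green, red); there is no depth.
- cams.camera_params(name): a dict with "fovy" (degrees; the focal length in pixels is half the picture's height over the tangent of half this angle, whatever the lens; pixels are square), "cx", "cy" (the principal point, pixels), "dist_coeffs" ([k1, k2, p1, p2, k3] as OpenCV has them; the pictures are not rectified), "R" (3x3) and "t" (3): a world point X has camera coordinates R X + t. Camera axes: x right, y down, z forward; pixel columns grow to the right and rows downward; lengths in m; the calibration is good to about 2 mm. A picture is of the moment at which its call begins. camera_params takes no time and is no camera call.
- order.finish_job(): hands the job in; it is judged then, once.
The state is a dict: "time": time; "qpos": joint angles; "joint_velocities": joint speeds; "effort": joint torques, N m; "tcp_pos": TCP position; "orientation": TCP orientation; "contact_force": force on the tool from outside, world axes, zero at the start; "ft_torque": the same for the moment, N m; "opening": finger opening in m; "finger_force": force on a finger pad.
Only numpy, scipy, OpenCV 4.12 (cv2) and the standard library are available. Lean on these libraries where they do the work, as an engineer would, in place of code of your own. Each camera call takes 0.05 s, during which the arm holds its last target. There are 200 camera calls.

## Working session

There is one attempt and no reset: what is moved stays moved. The work goes in short steps, Python scripts to look and compute and a tool call to move; the robot and the scene stay as the last step left them, time stands still between calls to the robot, and variables do not carry over. Pictures are saved under pics/ and viewed, at most 14 in all, crops included, and the job is handed in when it is done.

Besides the shell and the picture viewer there is one more tool, called after "Request:" as name(argument=value, ...) on one line, values as JSON. play_rows: Moves the arm, as the interface text tells. Its arguments: {"type":"object","properties":{"targets":{"type":"array"},"newtons":{"type":"number"}},"required":["targets"]}

```bash
mkdir -p pics; ls
cat > h.py <<'E'
import numpy as np, cv2
from station import get_obs, cams, order
def par(n):
    p=cams.camera_params(n); f=240/np.tan(np.radians(p["fovy"])/2)
    K=np.array([[f,0,p["cx"]],[0,f,p["cy"]],[0,0,1.]])
    return K,np.array(p["dist_coeffs"],float),np.array(p["R"],float),np.array(p["t"],float).ravel()
def px2w(n,uv,z):
    K,d,R,t=par(n); uv=np.array(uv,float).reshape(-1,1,2)
    q=cv2.undistortPoints(uv,K,d).reshape(-1,2)
    r=np.c_[q,np.ones(len(q))]@R; c=-R.T@t
    s=(np.broadcast_to(z,len(q))-c[2])/r[:,2]
    return c+r*s[:,None]
def w2px(n,X):
    K,d,R,t=par(n)
    return cv2.projectPoints(np.array(X,float).reshape(-1,1,3),cv2.Rodrigues(R)[0],t,K,d)[0].reshape(-1,2)
def snap(n,f,box=None,s=1):
    im=cams.grab_frame(n); cv2.imwrite(f"pics/{f}_full.png",im)
    if box: x,y,X,Y=box; im=im[y:Y,x:X]
    cv2.imwrite(f"pics/{f}.png",cv2.resize(im,None,fx=s,fy=s,interpolation=cv2.INTER_CUBIC))
E
python3 -c "
from h import *
snap('scene','s0');snap('top','t0')
for n in('scene','top'):
  K,d,R,t=par(n);print(n,K[0,0],d,-R.T@t);print(R.round(3))
print(get_obs())"
```

```text
pics
scene 579.626593005198 [-0.01342371  0.          0.          0.          0.        ] [-0.28032243 -0.72266737  0.88309756]
[[ 0.71  -0.704  0.011]
 [-0.401 -0.416 -0.816]
 [ 0.579  0.575 -0.578]]
top 488.56036634674797 [-0.10963541  0.          0.          0.          0.        ] [0.40777421 0.02365232 1.45581165]
[[ 0.02  -1.    -0.009]
 [-0.998 -0.019 -0.067]
 [ 0.067  0.011 -0.998]]
{'time': 0.1, 'qpos': array([ 1.08901805e+00,  5.32796078e-02,  1.61418534e+00,  2.20261317e-05,
        1.47598476e+00, -1.18975819e-01]), 'joint_velocities': array([-0.00122563,  0.00051443, -0.00439098, -0.00037581,  0.00253183,
       -0.00089806]), 'effort': array([ 6.84452461e-04, -3.94901240e+01, -3.71363246e+01, -1.49529865e-04,
        3.90642526e-03, -1.05353601e-05]), 'tcp_pos': array([0.22152318, 0.58381456, 0.2301758 ]), 'orientation': array([-3.13975133e+00, -2.42191766e-04,  2.77878787e+00]), 'contact_force': array([ 0.24496962, -0.18254481, -0.0797973 ]), 'ft_torque': array([0.00748249, 0.03771494, 0.0266663 ]), 'finger_force': 0.0, 'opening': 0.08526956456522085}
```

View pics/s0.png

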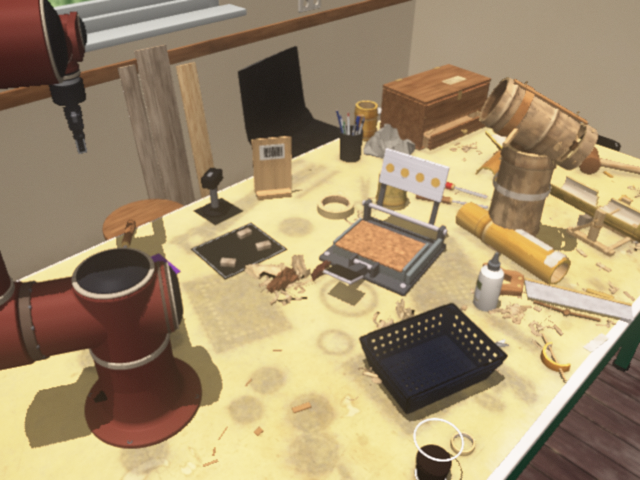

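View pics/t0.png

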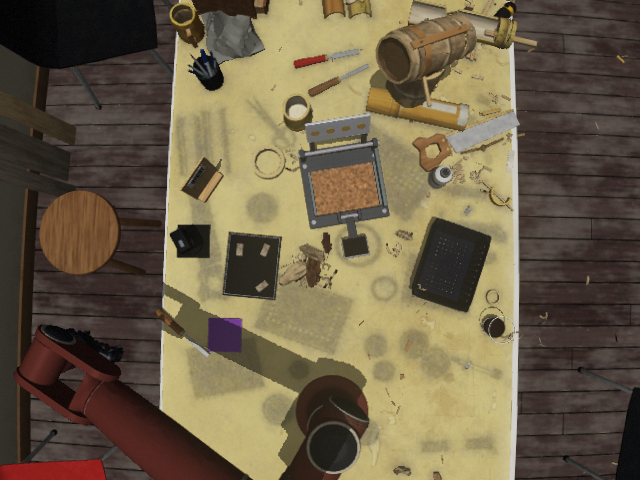

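The top view shows three blanks on the mat, near (240,250), (264,250) and (262,287). The press is at (345,185), the basket at (450,265), the scanner at (185,240) and the card at (205,180). I'll enlarge these areas to read corners.

```bash
python3 -c "
import cv2
im=cv2.imread('pics/t0_full.png')
def c(f,x,y,X,Y,s): cv2.imwrite('pics/'+f,cv2.resize(im[y:Y,x:X],None,fx=s,fy=s,interpolation=cv2.INTER_CUBIC))
c('c1.png',160,150,300,310,3.75);c('c2.png',290,100,510,320,2.7)"
```

```text
(no output)
```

View pics/c1.png

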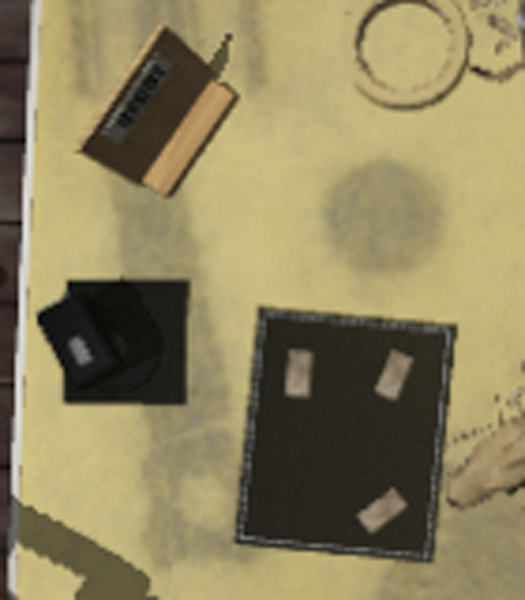

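View pics/c2.png

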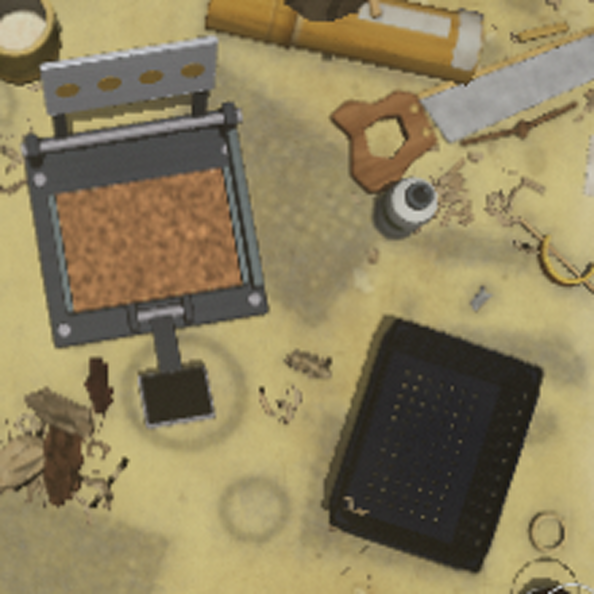

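Crop c1 gives blank centres at about (298,373), (394,373) and (382,509), with the label in view on the card. Crop c2 gives the cork, pad and basket corners. Now I'll convert these to world positions and enlarge the scanner and card from the scene camera.

```bash
python3 -c "
from h import *
def g(l,cr,z,name):
    o,s=((160,150),3.75) if cr==1 else ((290,100),2.7)
    p=px2w('top',np.array(l)/s+o,z); c=p.mean(0)
    e=[np.hypot(*(p[(i+1)%len(p)]-p[i])[:2])*1000 for i in range(len(p))]
    a=[np.degrees(np.arctan2(*(p[(i+1)%len(p)]-p[i])[1::-1])) for i in range(len(p))]
    print(name,c.round(4),np.round(e),np.round(a,1))
g([(287,349),(311,350),(311,397),(286,397)],1,.015,'A')
g([(389,348),(413,354),(401,399),(375,391)],1,.015,'B')
g([(390,486),(407,500),(371,533),(358,514)],1,.015,'C')
g([(50,197),(220,170),(243,285),(70,310)],2,.044,'cork')
g([(138,373),(208,362),(214,416),(147,426)],2,.069,'pedal')
g([(392,318),(542,370),(478,571),(330,525)],2,.072,'basket')
g([(66,280),(188,282),(187,404),(66,403)],1,.003,'spad')
g([(262,308),(456,325),(431,560),(236,542)],1,.002,'mat')
g([(163,25),(80,150)],1,.182,'cardtop')
g([(238,95),(167,197)],1,.015,'cardfoot front')
g([(38,318),(66,302),(106,370),(80,388)],1,.12,'scan head')
im=cv2.imread('pics/s0_full.png')
cv2.imwrite('pics/c3.png',cv2.resize(im[125:280,185:315],None,fx=3.8,fy=3.8,interpolation=cv2.INTER_CUBIC))
"
```

```text
A [0.4715 0.2814 0.015 ] [19. 37. 20. 38.] [ -91.3 -178.3   91.2    0.6]
B [0.4732 0.2053 0.015 ] [20. 37. 22. 36.] [-102.9  166.5   74.1  -16.6]
C [0.3665 0.2128 0.015 ] [17. 38. 18. 33.] [-128.   133.7   36.   -47.6]
cork [ 0.6531 -0.0238  0.044 ] [187. 128. 189. 125.] [ -79.7 -168.3   99.4   11.1]
pedal [ 0.4855 -0.0582  0.069 ] [75. 57. 71. 57.] [ -80.  -172.9   99.6   10.6]
basket [ 0.4362 -0.3328  0.072 ] [170. 224. 164. 228.] [-107.9  162.2   73.7  -16.3]
spad [0.4942 0.4239 0.003 ] [100.  98.  99.  99.] [ -90.  -178.5   90.8    2.3]
mat [0.4249 0.2446 0.002 ] [157. 187. 156. 188.] [-93.9 175.3  86.1  -4.7]
cardtop [0.6652 0.3857 0.182 ] [107. 107.] [148.3 -31.7]
cardfoot front [0.652  0.3651 0.015 ] [100. 100.] [146.9 -33.1]
scan head [0.4847 0.4323 0.12  ] [24. 59. 23. 61.] [ -59.4 -147.1  125.7   33.4]
```

View pics/c3.png

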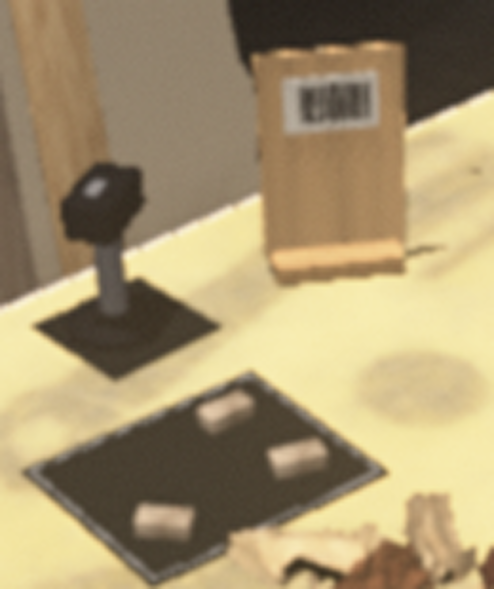

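The sizes agree with the given ones (mat 187x157, cork 188x127, basket 226x167). The blanks look narrower than 30 mm, so the grip will have to show their width. I still need the scanner's heading, so I'll enlarge it in both views.

```bash
python3 -c "
from h import *
a=cv2.imread('pics/s0_full.png')[160:215,185:235];b=cv2.imread('pics/t0_full.png')[215:265,165:215]
f=lambda m,k:cv2.resize(cv2.convertScaleAbs(m,alpha=2.2,beta=10),(390,390 if k else 429),interpolation=cv2.INTER_CUBIC)[:390]
cv2.imwrite('pics/c4.png',np.hstack([f(a,0),f(b,1)]))
"
```

```text
(no output)
```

View pics/c4.png

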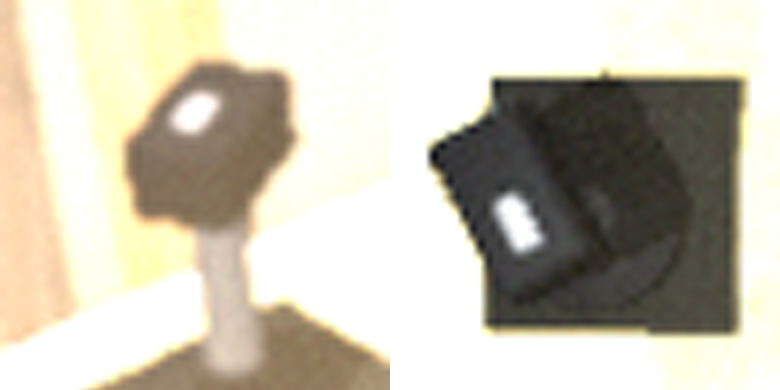

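```bash
python3 -c "
from h import *
a=cv2.imread('pics/s0_full.png')[162:195,190:225].astype(float)
b=cv2.imread('pics/t0_full.png')[222:258,168:208].astype(float)
f=lambda m:cv2.resize(np.clip((m/90)**.8*255,0,255).astype(np.uint8),(390,390),interpolation=cv2.INTER_LINEAR)
cv2.imwrite('pics/c5.png',np.hstack([f(a),f(b)]))
"
```

```text
(no output)
```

View pics/c5.png

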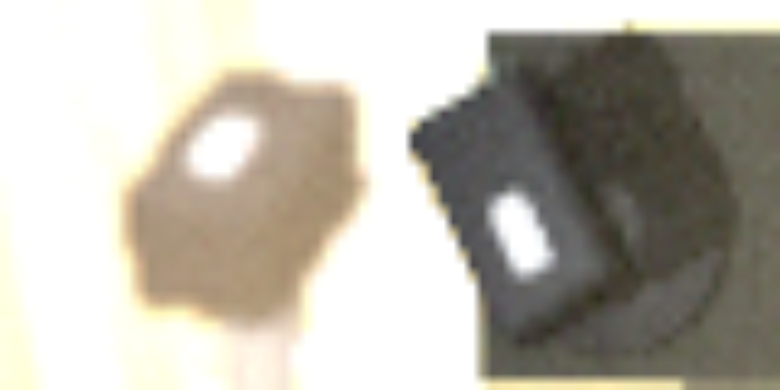

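```bash
cat >> h.py <<'E'
from scipy.spatial.transform import Rotation as Ro
def plan(*tg):
    """tg: (x,y,z,psi_deg) in turn: prints twist, then shift (mm) in the turned tool frame"""
    o=get_obs(); p=o["tcp_pos"]; R=Ro.from_euler('xyz',o["orientation"]); 
    print('t',round(o["time"],1),'tcp',p.round(4),'rpy',np.degrees(o["orientation"]).round(1),'open',round(o["opening"]*1e3,1),'F',o["contact_force"].round(1),round(float(o["finger_force"]),1))
    for x,y,z,psi in tg:
        cur=R.as_euler('xyz')[2]; tw=(cur-np.radians(psi)+np.pi)%(2*np.pi)-np.pi
        R=R*Ro.from_euler('z',tw); d=R.inv().apply(np.array([x,y,z])-p)*1e3; p=np.array([x,y,z])
        print('twist',tw.round(3),'rows',np.ceil(abs(tw)/.125),'shift',d.round(1),'len',np.linalg.norm(d).round())
PB=np.array([.653,-.024]); PY=np.radians(10.6)
def bed(x,y): return PB+np.array([[np.cos(PY),-np.sin(PY)],[np.sin(PY),np.cos(PY)]])@[x,y]
E
python3 -c "
from h import *
plan((.4715,.2814,.10,91),(.4715,.2814,.002,91),(.4715,.2814,.15,91),(*bed(0,.05),.15,100.6),(*bed(0,.05),.047,100.6))
o=np.array([168,222]);s=np.array([9.75,10.83])
p=px2w('top',np.array([(22,138),(102,88),(215,275),(130,330)])/s+o,.12);print(p.mean(0),p)
"
```

```text
t 0.1 tcp [0.2215 0.5838 0.2302] rpy [-179.9   -0.   159.2] open 85.3 F [ 0.2 -0.2 -0.1] 0.0
twist 1.191 rows 10.0 shift [-306.5  244.8  130.5] len 413.0
twist 0.0 rows 1.0 shift [ 0.2  0.1 98. ] len 98.0
twist -0.0 rows 1.0 shift [-2.00e-01 -1.00e-01 -1.48e+02] len 148.0
twist -0.168 rows 2.0 shift [-283.6  122.2    0.3] len 309.0
twist 0.0 rows 1.0 shift [1.00e-01 1.00e-01 1.03e+02] len 103.0
[0.48666328 0.43045997 0.12      ] [[0.50401799 0.4588833  0.12      ]
 [0.51730094 0.43606537 0.12      ]
 [0.46995003 0.40139866 0.12      ]
 [0.45538418 0.42549254 0.12      ]]
```

Request:
play_rows(targets=[0, 0, 0, 0.119, 100, 0, 0, 0, 0.119, 100, 0, 0, 0, 0.119, 100, 0, 0, 0, 0.119, 100, 0, 0, 0, 0.119, 100, 0, 0, 0, 0.119, 100, 0, 0, 0, 0.119, 100, 0, 0, 0, 0.119, 100, 0, 0, 0, 0.119, 100, 0, 0, 0, 0.12, 100], newtons=30)

```text
time: 0.93
tcp_pos: [0.2216, 0.584, 0.2306]
orientation: [-3.141, 0.001, 1.582]
contact_force: [0.9, -0.0, 0.1]
opening: 0.0855
finger_force: 0.0
```

Request:
play_rows(targets=[-27.9, 22.3, 8, 0, 100, -27.9, 22.3, 8, 0, 100, -27.9, 22.3, 8, 0, 100, -27.9, 22.3, 8, 0, 100, -27.9, 22.3, 8, 0, 100, -27.9, 22.3, 8, 0, 100, -27.9, 22.3, 8, 0, 100, -27.9, 22.3, 8, 0, 100, -27.9, 22.3, 8, 0, 100, -27.9, 22.3, 8, 0, 100, -27.9, 22.3, 8, 0, 100, 0, 0, 30, 0, 100])

```text
time: 1.93
tcp_pos: [0.4786, 0.2787, 0.1175]
orientation: [3.131, -0.002, 1.582]
contact_force: [0.9, 0.8, 1.4]
opening: 0.086
finger_force: 0.0
```

```bash
python3 -c "
from h import *
plan((.4715,.2814,.10,91),(.4715,.2814,.002,91))
snap('top','t1',(210,210,310,310),6)"
```

```text
t 1.9 tcp [0.4786 0.2787 0.1175] rpy [ 1.794e+02 -1.000e-01  9.070e+01] open 86.0 F [0.9 0.8 1.4] 0.0
twist -0.006 rows 1.0 shift [ 2.8 -7.3 17.4] len 19.0
twist -0.0 rows 1.0 shift [-0.2 -1.  98. ] len 98.0
```

Request:
play_rows(targets=[0, 0, 0, 0, 100, 0, 0, 25, 0, 100, 0, 0, 25, 0, 100, 0, 0, 20, 0, 100, 0, 0, 15, 0, 100, 0, 0, 10, 0, 100, 0, 0, 0, 0, 100, 0, 0, 0, 0, 100])

```text
time: 2.65
tcp_pos: [0.4721, 0.2824, 0.0189]
orientation: [3.141, -0.0, 1.589]
contact_force: [-0.6, 0.8, 0.4]
opening: 0.0853
finger_force: 0.0
```

```bash
python3 -c "
from h import *
plan((.4715,.2814,.002,91))
snap('scene','s1',(190,205,300,285),6)"
```

```text
t 2.6 tcp [0.4721 0.2824 0.0189] rpy [180.  -0.  91.] open 85.3 F [-0.6  0.8  0.4] 0.0
twist 0.001 rows 1.0 shift [-1.  -0.6 16.9] len 17.0
```

View pics/s1.png

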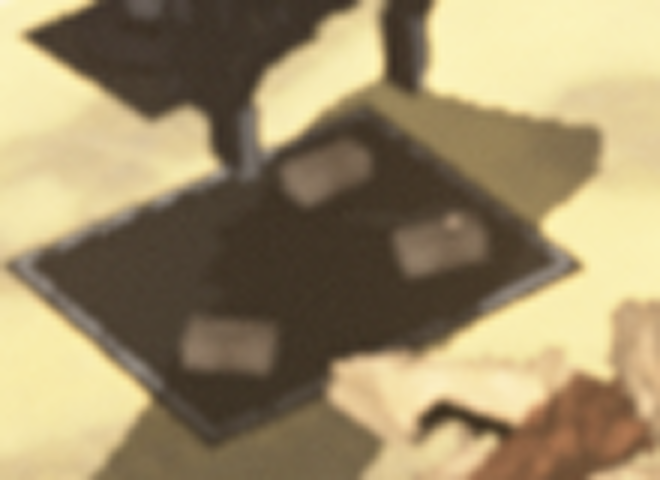

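The fingers straddle blank A, which is at (325,172) in the crop, and the other two blanks are unchanged. Next I descend and grip.

Request:
play_rows(targets=[-1, 0, 9, 0, 100, 0, 0, 8, 0, 100, 0, 0, 0, 0, 100, 0, 0, 0, 0, 0, 0, 0, 0, 0, 0, 0, 0, 0, 0, 0, 0, 0, 0, 0, 0, 0, 0, 0, 0, 0, 0, 0, 0, 0, 0, 0, 0, 0, 0, 0])

```text
time: 3.53
tcp_pos: [0.4728, 0.2808, 0.0019]
orientation: [3.14, -0.0, 1.588]
contact_force: [0.7, 0.1, 2.6]
opening: 0.0355
finger_force: 30.2
```

Request:
play_rows(targets=[0, 0, -15, 0, 0, 0, 0, -30, 0, 0, 0, 0, -35, 0, 0, 0, 0, -35, 0, 0, 0, 0, -33, 0, 0, 0, 0, 0, -0.084, 0, 0, 0, 0, -0.084, 0, -15, 6.5, 0, 0, 0, -25, 11, 0, 0, 0, -30, 13, 0, 0, 0, -30, 13, 0, 0, 0, -30, 13, 0, 0, 0])

```text
time: 4.53
tcp_pos: [0.552, 0.1621, 0.149]
orientation: [-3.141, -0.0, 1.756]
contact_force: [0.6, 0.3, -0.4]
opening: 0.035
finger_force: 30.1
```

Request:
play_rows(targets=[-30, 13, 0, 0, 0, -30, 13, 0, 0, 0, -30, 13, 0, 0, 0, -30, 13, 0, 0, 0, -20, 8, 0, 0, 0, -10, 4, 0, 0, 0, 0, 0, 0, 0, 0, 0, 0, 20, 0, 0, 0, 0, 25, 0, 0, 0, 0, 20, 0, 0, 0, 0, 0, 0, 0, 0, 0, 0, 0, 0])

```text
time: 5.53
tcp_pos: [0.6404, 0.029, 0.0827]
orientation: [-3.138, -0.001, 1.757]
contact_force: [-0.5, 0.3, 0.1]
opening: 0.0356
finger_force: 30.1
```

```bash
python3 -c "
from h import *
plan((*bed(0,.05),.047,100.6))
snap('top','t2',(290,120,400,270),4)
snap('scene','s2',(310,180,460,300),4)"
```

```text
t 5.5 tcp [0.6404 0.029  0.0827] rpy [-1.798e+02 -1.000e-01  1.007e+02] open 35.6 F [-0.5  0.3  0.1] 30.1
twist 0.001 rows 1.0 shift [-4.4  2.8 35.7] len 36.0
```

View pics/s2.png

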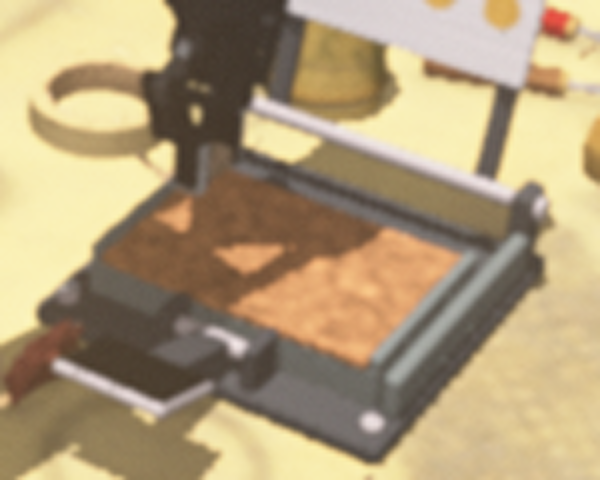

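The gripper holds the blank over the left side of the cork, with the pedal and platen clear. Next I lower and release it.

Request:
play_rows(targets=[-4, 3, 18, 0, 0, 0, 0, 12, 0, 0, 0, 0, 6, 0, 0, 0, 0, 1, 0, 0, 0, 0, 0, 0, 0, 0, 0, 0, 0, 0])

```text
time: 6.13
tcp_pos: [0.6463, 0.0243, 0.048]
orientation: [3.141, 0.0, 1.756]
contact_force: [0.4, -0.6, 0.2]
opening: 0.0358
finger_force: 30.1
```

Request:
play_rows(targets=[0, 0, 2, 0, 0, 0, 0, 1, 0, 0, 0, 0, 0, 0, 0, 0, 0, 0, 0, 70, 0, 0, 0, 0, 70, 0, 0, 0, 0, 70, 0, 0, 0, 0, 70, 0, 0, -20, 0, 70, 0, 0, -40, 0, 80, 0, 0, -40, 0, 100])

```text
time: 6.97
tcp_pos: [0.6441, 0.0243, 0.1429]
orientation: [-3.136, -0.001, 1.756]
contact_force: [1.0, 0.4, 0.2]
opening: 0.0783
finger_force: 0.0
```

```bash
python3 -c "
from h import *
plan((.4732,.2053,.15,75),(.4732,.2053,.002,75))"
```

```text
t 7.0 tcp [0.6441 0.0243 0.1429] rpy [-1.797e+02 -1.000e-01  1.006e+02] open 78.3 F [1.  0.4 0.2] 0.0
twist 0.447 rows 4.0 shift [ 130.6 -211.9   -6.1] len 249.0
twist 0.0 rows 1.0 shift [1.00e-01 8.00e-01 1.48e+02] len 148.0
```

Request:
play_rows(targets=[0, 0, 0, 0.112, 100, 0, 0, 0, 0.112, 100, 0, 0, 0, 0.112, 100, 0, 0, 0, 0.111, 100, 16.5, -26.5, 0, 0, 100, 16.5, -26.5, 0, 0, 100, 16.5, -26.5, 0, 0, 100, 16.5, -26.5, 0, 0, 100, 16.5, -26.5, 0, 0, 100, 16.5, -26.5, 0, 0, 100, 16.5, -26.5, 0, 0, 100, 15, -26.5, 0, 0, 100])

```text
time: 7.97
tcp_pos: [0.4739, 0.2062, 0.1445]
orientation: [3.141, -0.0, 1.309]
contact_force: [0.1, 0.2, 0.4]
opening: 0.0853
finger_force: 0.0
```

Request:
play_rows(targets=[0, 0, 0, 0, 100, 0, 0, 20, 0, 100, 0, 0, 30, 0, 100, 0, 0, 25, 0, 100, 0, 0, 20, 0, 100, 0, 0, 20, 0, 100, 0, 0, 0, 0, 100, 0, 0, 0, 0, 100])

```text
time: 8.63
tcp_pos: [0.4743, 0.2046, 0.0284]
orientation: [-3.139, 0.001, 1.309]
contact_force: [0.7, -0.2, 1.4]
opening: 0.0853
finger_force: 0.0
```

```bash
python3 -c "
from h import *
plan((.4732,.2053,.002,75))
snap('scene','s3',(190,205,300,285),6)"
```

```text
t 8.6 tcp [0.4743 0.2046 0.0284] rpy [-1.799e+02  1.000e-01  7.500e+01] open 85.3 F [ 0.7 -0.2  1.4] 0.0
twist -0.0 rows 1.0 shift [ 0.4 -1.2 26.4] len 26.0
```

View pics/s3.png

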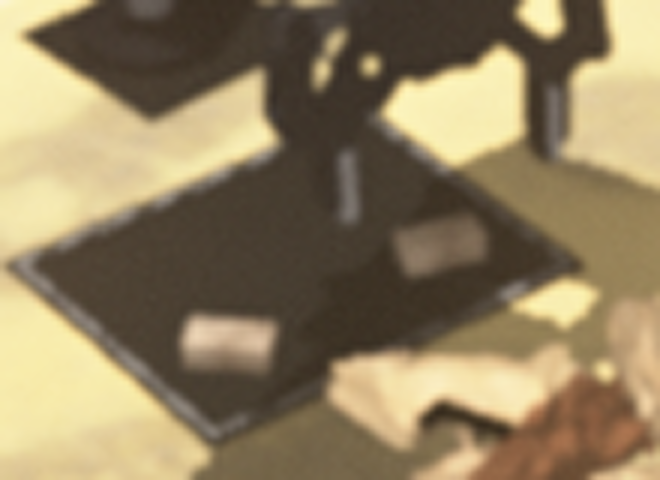

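The fingers straddle blank B at (440,245), and C has not moved.

Request:
play_rows(targets=[0, -1, 13, 0, 100, 0, 0, 13, 0, 100, 0, 0, 0, 0, 100, 0, 0, 0, 0, 0, 0, 0, 0, 0, 0, 0, 0, 0, 0, 0, 0, 0, 0, 0, 0, 0, 0, 0, 0, 0, 0, 0, 0, 0, 0, 0, 0, 0, 0, 0])

```text
time: 9.52
tcp_pos: [0.4751, 0.2057, 0.0047]
orientation: [3.14, -0.001, 1.309]
contact_force: [-1.3, -0.2, 5.7]
opening: 0.0352
finger_force: 30.3
```

Request:
play_rows(targets=[0, 0, -15, 0, 0, 0, 0, -30, 0, 0, 0, 0, -35, 0, 0, 0, 0, -35, 0, 0, 0, 0, -33, 0, 0, 0, 0, 0, -0.112, 0, 0, 0, 0, -0.112, 0, 0, 0, 0, -0.112, 0, 0, 0, 0, -0.111, 0, 0, 0, 0, 0, 0])

```text
time: 10.35
tcp_pos: [0.4738, 0.2054, 0.1512]
orientation: [-3.142, 0.0, 1.758]
contact_force: [-0.4, -1.1, -0.7]
opening: 0.0354
finger_force: 30.2
```

```bash
python3 -c "
from h import *
plan((*bed(0,0),.15,100.6),(*bed(0,0),.0445,100.6))"
```

```text
t 10.3 tcp [0.4738 0.2054 0.1512] rpy [-180.     0.   100.7] open 35.4 F [-0.4 -1.1 -0.7] 30.2
twist 0.002 rows 1.0 shift [-258.4  133.9    1.2] len 291.0
twist 0.0 rows 1.0 shift [  0.    0.  105.5] len 106.0
```

Request:
play_rows(targets=[-16, 8.5, 0, 0, 0, -28, 14.5, 0, 0, 0, -31, 16, 0, 0, 0, -31, 16, 0, 0, 0, -31, 16, 0, 0, 0, -31, 16, 0, 0, 0, -31, 16, 0, 0, 0, -31, 16, 0, 0, 0, -20, 10.5, 0, 0, 0, -8, 4.5, 0, 0, 0, 0, 0, 0, 0, 0])

```text
time: 11.27
tcp_pos: [0.6538, -0.0251, 0.1509]
orientation: [-3.141, -0.0, 1.752]
contact_force: [-0.5, 0.5, 0.5]
opening: 0.035
finger_force: 30.2
```

Request:
play_rows(targets=[0, 0, 20, 0, 0, 0, 0, 25, 0, 0, 0, 0, 25, 0, 0, 0, 0, 15, 0, 0, 0, 0, 10, 0, 0, 0, 0, 5, 0, 0, 0, 0, 0, 0, 0, 0, 0, 0, 0, 0])

```text
time: 11.93
tcp_pos: [0.6538, -0.0233, 0.0524]
orientation: [3.14, 0.0, 1.756]
contact_force: [1.3, 0.2, 0.2]
opening: 0.0351
finger_force: 30.2
```

```bash
python3 -c "
from h import *
plan((*bed(0,0),.047,100.6))"
```

```text
t 11.9 tcp [ 0.6538 -0.0233  0.0524] rpy [179.9   0.  100.6] open 35.1 F [1.3 0.2 0.2] 30.2
twist 0.0 rows 1.0 shift [-0.5 -1.   5.4] len 6.0
```

Request:
play_rows(targets=[0, 0, 4, 0, 0, 0, 0, 1.5, 0, 0, 0, 0, 0, 0, 0, 0, 0, 0, 0, 70, 0, 0, 0, 0, 70, 0, 0, 0, 0, 70, 0, 0, 0, 0, 70, 0, 0, -20, 0, 70, 0, 0, -40, 0, 80, 0, 0, -40, 0, 100, 0, 0, 0, 0, 100])

```text
time: 12.85
tcp_pos: [0.6584, -0.0243, 0.1564]
orientation: [3.127, 0.005, 1.756]
contact_force: [1.8, 0.4, 2.2]
opening: 0.0852
finger_force: 0.0
```

```bash
python3 -c "
from h import *
plan((.3665,.2128,.15,43),(.3665,.2128,.03,43))"
```

```text
t 12.8 tcp [ 0.6584 -0.0243  0.1564] rpy [179.1   0.3 100.6] open 85.2 F [1.8 0.4 2.2] 0.0
twist 1.005 rows 9.0 shift [ -51.8 -372.6    1.2] len 376.0
twist 0.0 rows 1.0 shift [ -1.2  -1.5 120. ] len 120.0
```

Request:
play_rows(targets=[0, 0, 0, 0.112, 100, 0, 0, 0, 0.112, 100, 0, 0, 0, 0.112, 100, 0, 0, 0, 0.112, 100, 0, 0, 0, 0.112, 100, 0, 0, 0, 0.112, 100, 0, 0, 0, 0.112, 100, 0, 0, 0, 0.112, 100, 0, 0, 0, 0.109, 100])

```text
time: 13.6
tcp_pos: [0.6531, -0.0235, 0.1456]
orientation: [3.142, -0.0, 0.745]
contact_force: [0.1, -0.5, 0.2]
opening: 0.0853
finger_force: 0.0
```

Request:
play_rows(targets=[-4.2, -31, 0, 0, 100, -4.2, -31, 0, 0, 100, -4.2, -31, 0, 0, 100, -4.2, -31, 0, 0, 100, -4.2, -31, 0, 0, 100, -4.2, -31, 0, 0, 100, -4.2, -31, 0, 0, 100, -4.2, -31, 0, 0, 100, -4.2, -31, 0, 0, 100, -4.2, -31, 0, 0, 100, -4.2, -31, 0, 0, 100, -4.2, -31, 0, 0, 100])

```text
time: 14.6
tcp_pos: [0.3613, 0.2147, 0.1458]
orientation: [3.141, -0.001, 0.75]
contact_force: [0.3, 0.5, -0.3]
opening: 0.0856
finger_force: 0.0
```

Request:
play_rows(targets=[0, 0, 0, 0, 100, 0, 0, 20, 0, 100, 0, 0, 30, 0, 100, 0, 0, 30, 0, 100, 0, 0, 25, 0, 100, 0, 0, 10, 0, 100, 0, 0, 0, 0, 100, 0, 0, 0, 0, 100])

```text
time: 15.27
tcp_pos: [0.363, 0.214, 0.0312]
orientation: [3.142, 0.0, 0.75]
contact_force: [0.2, 0.2, 0.4]
opening: 0.0854
finger_force: 0.0
```

```bash
python3 -c "
from h import *
plan((.3665,.2128,.003,43))
snap('scene','s4',(190,180,460,300),2.9)"
```

```text
t 15.3 tcp [0.363  0.214  0.0312] rpy [180.   0.  43.] open 85.4 F [0.2 0.2 0.4] 0.0
twist 0.0 rows 1.0 shift [ 1.8  3.3 28.2] len 28.0
```

View pics/s4.png

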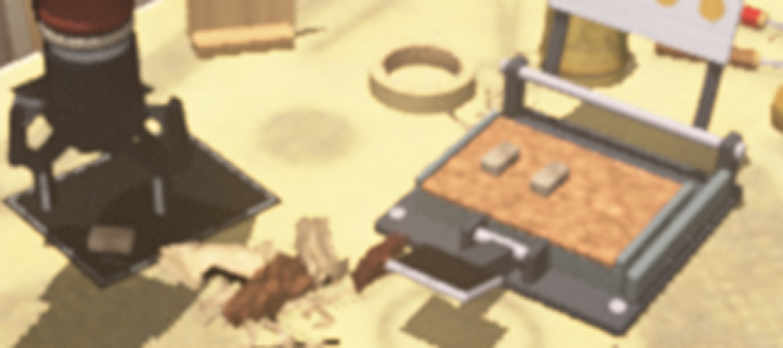

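The two placed blanks sit flat in mid-bed at (500,157) and (548,178). The fingers straddle C at (112,238), so I grip it.

Request:
play_rows(targets=[1.8, 3.3, 13, 0, 100, 0, 0, 14, 0, 100, 0, 0, 0, 0, 100, 0, 0, 0, 0, 0, 0, 0, 0, 0, 0, 0, 0, 0, 0, 0, 0, 0, 0, 0, 0, 0, 0, 0, 0, 0, 0, 0, 0, 0, 0, 0, 0, 0, 0, 0])

```text
time: 16.15
tcp_pos: [0.3671, 0.2133, 0.0052]
orientation: [3.141, -0.002, 0.751]
contact_force: [-1.4, -0.7, 5.7]
opening: 0.0348
finger_force: 30.1
```

Request:
play_rows(targets=[0, 0, -15, 0, 0, 0, 0, -30, 0, 0, 0, 0, -35, 0, 0, 0, 0, -35, 0, 0, 0, 0, -33, 0, 0, 0, 0, 0, 0, 0])

```text
time: 16.65
tcp_pos: [0.3702, 0.2144, 0.16]
orientation: [3.136, -0.013, 0.751]
contact_force: [0.6, -0.2, 0.5]
opening: 0.0353
finger_force: 30.3
```

Request:
play_rows(targets=[0, 0, 0, -0.112, 0, 0, 0, 0, -0.112, 0, 0, 0, 0, -0.112, 0, 0, 0, 0, -0.112, 0, 0, 0, 0, -0.112, 0, 0, 0, 0, -0.112, 0, 0, 0, 0, -0.112, 0, 0, 0, 0, -0.112, 0, 0, 0, 0, -0.109, 0, 0, 0, 0, 0, 0])

```text
time: 17.48
tcp_pos: [0.3658, 0.2128, 0.1512]
orientation: [-3.141, 0.0, 1.758]
contact_force: [0.4, 0.4, 0.6]
opening: 0.0351
finger_force: 30.3
```

```bash
python3 -c "
from h import *
plan((*bed(0,-.05),.15,100.6),(*bed(0,-.05),.046,100.6))"
```

```text
t 17.5 tcp [0.3658 0.2128 0.1512] rpy [-180.     0.   100.7] open 35.1 F [0.4 0.4 0.6] 30.3
twist 0.002 rows 1.0 shift [-335.6  238.7    1.1] len 412.0
twist 0.0 rows 1.0 shift [0.00e+00 1.00e-01 1.04e+02] len 104.0
```

Request:
play_rows(targets=[-15, 10.7, 0, 0, 0, -28, 20, 0, 0, 0, -28, 20, 0, 0, 0, -28, 20, 0, 0, 0, -28, 20, 0, 0, 0, -28, 20, 0, 0, 0, -28, 20, 0, 0, 0, -28, 20, 0, 0, 0, -28, 20, 0, 0, 0, -28, 20, 0, 0, 0, -28, 20, 0, 0, 0, -25, 17.8, 0, 0, 0])

```text
time: 18.48
tcp_pos: [0.6507, -0.0613, 0.1511]
orientation: [-3.141, -0.0, 1.752]
contact_force: [-0.2, 0.0, 0.7]
opening: 0.0352
finger_force: 30.3
```

Request:
play_rows(targets=[-15.6, 10.2, 0, 0, 0, 0, 0, 0, 0, 0, 0, 0, 20, 0, 0, 0, 0, 25, 0, 0, 0, 0, 25, 0, 0, 0, 0, 15, 0, 0, 0, 0, 10, 0, 0, 0, 0, 3, 0, 0, 0, 0, 0, 0, 0, 0, 0, 0, 0, 0])

```text
time: 19.32
tcp_pos: [0.6633, -0.0731, 0.0552]
orientation: [3.14, 0.001, 1.756]
contact_force: [-0.4, -0.8, -1.0]
opening: 0.0355
finger_force: 30.3
```

```bash
python3 -c "
from h import *
plan((*bed(0,-.05),.047,100.6))"
```

```text
t 19.3 tcp [ 0.6633 -0.0731  0.0552] rpy [179.9   0.  100.6] open 35.5 F [-0.4 -0.8 -1. ] 30.3
twist -0.0 rows 1.0 shift [ 0.2 -1.1  8.2] len 8.0
```

Request:
play_rows(targets=[0, -1, 4, 0, 0, 0, 0, 2.5, 0, 0, 0, 0, 0, 0, 0, 0, 0, 0, 0, 0, 0, 0, 0, 0, 70, 0, 0, 0, 0, 70, 0, 0, 0, 0, 70, 0, 0, 0, 0, 70, 0, 0, -20, 0, 70, 0, 0, -40, 0, 80, 0, 0, -40, 0, 50, 0, 0, 0, 0, 0])

```text
time: 20.32
tcp_pos: [0.6668, -0.0744, 0.1582]
orientation: [3.127, 0.006, 1.756]
contact_force: [1.2, -0.0, 1.9]
opening: 0.0452
finger_force: 0.0
```

```bash
python3 -c "
from h import *
plan((*bed(-.178,0),.15,100.6),(*bed(-.178,0),.08,100.6))"
```

```text
t 20.3 tcp [ 0.6668 -0.0744  0.1582] rpy [179.1   0.4 100.6] open 45.2 F [ 1.2 -0.   1.9] 0.0
twist 0.0 rows 1.0 shift [  52.1 -182.4    5.1] len 190.0
twist 0.0 rows 1.0 shift [ 0.5 -1.  70. ] len 70.0
```

Request:
play_rows(targets=[8.5, -30, 0, 0, 0, 8.5, -30, 0, 0, 0, 8.5, -30, 0, 0, 0, 8.5, -30, 0, 0, 0, 8.5, -30, 0, 0, 0, 8.5, -29, 0, 0, 0, 0, 0, 0, 0, 0, 0, 0, 30, 0, 0, 0, 0, 25, 0, 0, 0, 0, 0, 0, 0, 0, 0, 0, 0, 0])

```text
time: 21.23
tcp_pos: [0.4754, -0.0559, 0.0913]
orientation: [-3.139, -0.001, 1.756]
contact_force: [0.8, 0.6, 1.1]
opening: 0.0001
finger_force: 0.0
```

```bash
python3 -c "
from h import *
plan((*bed(-.178,0),.08,100.6))
snap('scene','s5',(310,130,470,300),3.5)"
```

```text
t 21.2 tcp [ 0.4754 -0.0559  0.0913] rpy [-1.799e+02 -1.000e-01  1.006e+02] open 0.1 F [0.8 0.6 1.1] 0.0
twist -0.0 rows 1.0 shift [-1.4  2.4 11.3] len 12.0
```

View pics/s5.png

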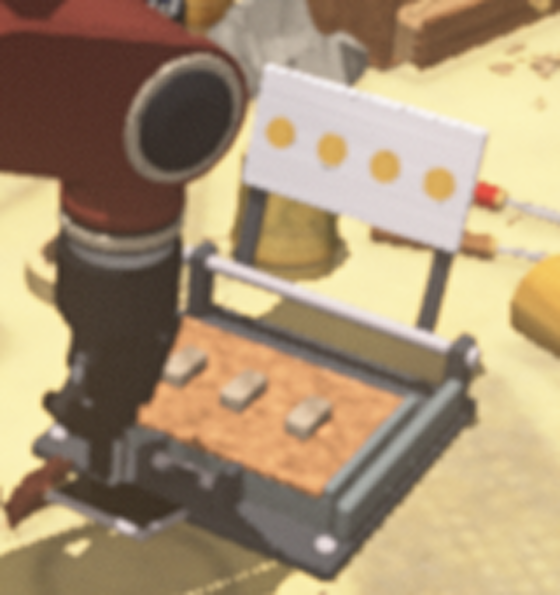

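Three blanks lie flat in a row on the cork at (185,365), (243,388) and (307,415), and the fingertips are over the pedal pad at (110,480). Next I press.

Request:
play_rows(targets=[0, 0, 10, 0, 0, 0, 0, 8, 0, 0, 0, 0, 8, 0, 0, 0, 0, 8, 0, 0, 0, 0, 7, 0, 0, 0, 0, 6, 0, 0, 0, 0, 4, 0, 0, 0, 0, 2, 0, 0, 0, 0, 0, 0, 0, 0, 0, 0, 0, 0])

```text
time: 22.12
tcp_pos: [0.4762, -0.0569, 0.0404]
orientation: [-3.14, 0.001, 1.756]
contact_force: [-5.9, -2.2, 10.2]
opening: -0.0
finger_force: 4.9
```

Request:
play_rows(targets=[0, 0, 2, 0, 0, 0, 0, 2, 0, 0, 0, 0, 2, 0, 0, 0, 0, 0, 0, 0])

```text
time: 22.45
tcp_pos: [0.4765, -0.0569, 0.035]
orientation: [-3.14, 0.001, 1.756]
contact_force: [-6.9, -1.6, 11.0]
opening: 0.0004
finger_force: 6.1
```

Request:
play_rows(targets=[0, 0, 1.5, 0, 0, 0, 0, 1.5, 0, 0, 0, 0, 1, 0, 0, 0, 0, 0, 0, 0, 0, 0, 0, 0, 0])

```text
time: 22.87
tcp_pos: [0.4768, -0.0569, 0.0347]
orientation: [-3.138, 0.001, 1.757]
contact_force: [-19.5, 2.5, 37.9]
opening: 0.0002
finger_force: 19.1
```

The force jumped to 38 N at z = 34.7 mm, so the pedal is at its stop. I ease off slightly and hold.

Request:
play_rows(targets=[0, 0, -1.5, 0, 0, 0, 0, 0, 0, 0, 0, 0, 0, 0, 0, 0, 0, 0, 0, 0, 0, 0, 0, 0, 0, 0, 0, 0, 0, 0, 0, 0, 0, 0, 0, 0, 0, 0, 0, 0, 0, 0, 0, 0, 0, 0, 0, 0, 0, 0, 0, 0, 0, 0, 0, 0, 0, 0, 0, 0])

```text
time: 23.87
tcp_pos: [0.4767, -0.0569, 0.0348]
orientation: [-3.139, 0.001, 1.757]
contact_force: [-15.2, 0.3, 28.0]
opening: 0.0002
finger_force: 14.0
```

```bash
python3 -c "
from h import *
plan((*bed(-.178,0),.15,100.6))
snap('scene','s6',(310,130,470,300),3.5)"
```

```text
t 23.9 tcp [ 0.4767 -0.0569  0.0348] rpy [-1.798e+02  1.000e-01  1.006e+02] open 0.2 F [-15.2   0.3  28. ] 14.0
twist 0.001 rows 1.0 shift [  -0.2    1.  -115.2] len 115.0
```

View pics/s6.png

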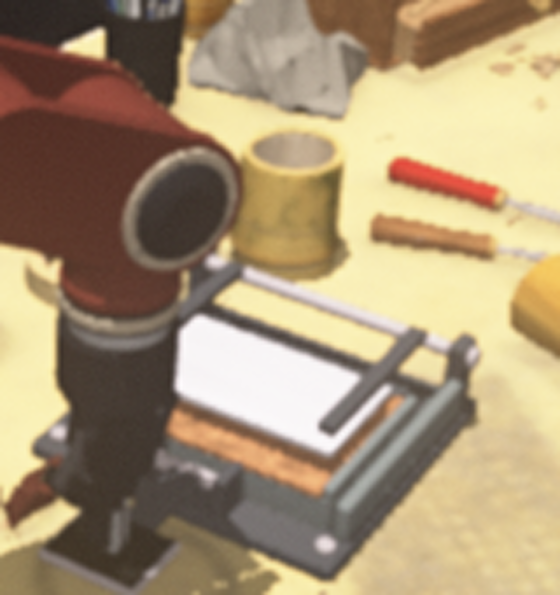

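The platen lies shut over the blanks and the pedal is level. I let it rise, then check blank positions by code: pale blobs on orange cork.

Request:
play_rows(targets=[0, 0, -5, 0, 0, 0, 0, -8, 0, 0, 0, 0, -8, 0, 0, 0, 0, -8, 0, 0, 0, 0, -8, 0, 0, 0, 0, -10, 0, 0, 0, 0, -25, 0, 0, 0, 0, -25, 0, 50, 0, 0, -20, 0, 100, 0, 0, 0, 0, 100, 0, 0, 0, 0, 100, 0, 0, 0, 0, 100])

```text
time: 24.92
tcp_pos: [0.4747, -0.0558, 0.1461]
orientation: [-3.138, -0.001, 1.756]
contact_force: [1.4, -0.3, -0.5]
opening: 0.0605
finger_force: 0.0
```

```bash
cat >> h.py <<'E'
def inbed():
    im=cams.grab_frame('top'); c=[(*bed(a,b),.05) for a,b in((-.055,-.085),(.055,-.085),(.055,.085),(-.055,.085))]
    m=np.zeros(im.shape[:2],np.uint8); cv2.fillPoly(m,[w2px('top',c).astype(np.int32)],255)
    hsv=cv2.cvtColor(im,cv2.COLOR_BGR2HSV); k=((m>0)&(hsv[...,1]<95)&(hsv[...,2]>70)).astype(np.uint8)
    n,l,st,ce=cv2.connectedComponentsWithStats(k)
    for i in range(1,n):
        if st[i,4]<20: continue
        pts=np.argwhere(l==i)[:,::-1].astype(np.float32); r=cv2.minAreaRect(pts); w=px2w('top',[ce[i]],.057)[0]
        b=px2w('top',cv2.boxPoints(r),.057); e=[b[1]-b[0],b[2]-b[1]]; e=max(e,key=np.linalg.norm)
        R=np.array([[np.cos(PY),np.sin(PY)],[-np.sin(PY),np.cos(PY)]])
        print('blank',w.round(4),'bedframe',(R@(w[:2]-PB)).round(4),'axis',np.degrees(np.arctan2(e[1],e[0])).round(),'area',st[i,4])
    return im
E
python3 -c "
from h import *
cv2.imwrite('pics/t6.png',inbed()); plan((*bed(0,-.05),.15,100.6),(*bed(0,-.05),.046,100.6))"
```

```text
blank [ 0.6601 -0.0733  0.057 ] bedframe [-0.0021 -0.0498] axis -179.0 area 76
blank [ 0.6524 -0.0225  0.057 ] bedframe [-0.0003  0.0016] axis -173.0 area 78
blank [0.6441 0.0264 0.057 ] bedframe [0.0006 0.0512] axis -179.0 area 78
t 25.0 tcp [ 0.4746 -0.0557  0.1456] rpy [-1.798e+02 -1.000e-01  1.006e+02] open 68.0 F [-0.1 -0.3  0.1] 0.0
twist -0.0 rows 1.0 shift [-51.6 181.2  -5.2] len 188.0
twist -0.0 rows 1.0 shift [ -0.2   0.4 104. ] len 104.0
```

All three blanks are centred on the bed and undisturbed. I'll take the right one first.

Request:
play_rows(targets=[-8.6, 30.2, 0, 0, 100, -8.6, 30.2, 0, 0, 100, -8.6, 30.2, 0, 0, 100, -8.6, 30.2, 0, 0, 100, -8.6, 30.2, 0, 0, 100, -8.6, 30.2, 0, 0, 100, 0, 0, 0, 0, 100, 0, 0, 25, 0, 100, 0, 0, 30, 0, 100, 0, 0, 20, 0, 100, 0, 0, 0, 0, 100, 0, 0, 0, 0, 100])

```text
time: 25.97
tcp_pos: [0.6611, -0.0729, 0.0698]
orientation: [-3.136, -0.002, 1.756]
contact_force: [0.4, 0.0, 0.0]
opening: 0.0856
finger_force: 0.0
```

```bash
cat >> h.py <<'E'
BC=np.array([.4362,-.3328]); 
def bas(x,y,a=np.radians(73)): return BC+np.array([[np.cos(a),-np.sin(a)],[np.sin(a),np.cos(a)]])@[x,y]
E
python3 -c "
from h import *
plan((*bed(-.001,-.05),.048,100.6),(*bed(-.001,-.05),.18,100.6),(*bas(.045,0),.18,100.6),(*bas(.045,0),.032,100.6))
print(px2w('top',[[444,174]],.14))"
```

```text
t 26.0 tcp [ 0.6611 -0.0729  0.0698] rpy [-1.797e+02 -1.000e-01  1.006e+02] open 85.6 F [0.4 0.  0. ] 0.0
twist 0.0 rows 1.0 shift [-0.5  0.2 21.8] len 22.0
twist 0.0 rows 1.0 shift [   0.3   -0.8 -132. ] len 132.0
twist 0.0 rows 1.0 shift [-173.8 -248.1    1. ] len 303.0
twist -0.0 rows 1.0 shift [ -0.4   0.9 148. ] len 148.0
[[ 0.68377047 -0.29448675  0.14      ]]
```

Request:
play_rows(targets=[0, 0, 12, 0, 100, 0, 0, 9, 0, 100, 0, 0, 0, 0, 100, 0, 0, 0, 0, 0, 0, 0, 0, 0, 0, 0, 0, 0, 0, 0, 0, 0, 0, 0, 0, 0, 0, 0, 0, 0, 0, 0, 0, 0, 0, 0, 0, 0, 0, 0])

```text
time: 26.8
tcp_pos: [0.6645, -0.0736, 0.0528]
orientation: [3.14, 0.001, 1.756]
contact_force: [0.5, 0.3, 3.6]
opening: 0.0344
finger_force: 30.3
```

Request:
play_rows(targets=[0, 0, -15, 0, 0, 0, 0, -30, 0, 0, 0, 0, -35, 0, 0, 0, 0, -35, 0, 0, 0, 0, -17, 0, 0, -9, -12, 0, 0, 0, -18, -26, 0, 0, 0, -21, -30, 0, 0, 0, -21, -30, 0, 0, 0, -21, -30, 0, 0, 0, -21, -30, 0, 0, 0, -21, -30, 0, 0, 0])

```text
time: 27.8
tcp_pos: [0.5005, -0.2385, 0.1826]
orientation: [-3.14, -0.001, 1.756]
contact_force: [0.9, -1.1, 0.1]
opening: 0.0346
finger_force: 30.0
```

Request:
play_rows(targets=[-21, -30, 0, 0, 0, -20, -29, 0, 0, 0, 0, 0, 0, 0, 0, 0, 0, 25, 0, 0, 0, 0, 35, 0, 0, 0, 0, 35, 0, 0, 0, 0, 25, 0, 0, 0, 0, 15, 0, 0, 0, 0, 0, 0, 0, 0, 0, 0, 0, 0])

```text
time: 28.63
tcp_pos: [0.4516, -0.288, 0.0474]
orientation: [-3.139, -0.003, 1.756]
contact_force: [0.7, -0.7, 0.3]
opening: 0.0346
finger_force: 30.1
```

```bash
python3 -c "
from h import *
plan((*bas(.045,0),.032,100.6))"
```

```text
t 28.6 tcp [ 0.4516 -0.288   0.0474] rpy [-179.9   -0.2  100.6] open 34.6 F [ 0.7 -0.7  0.3] 30.1
twist -0.0 rows 1.0 shift [-1.4 -2.5 15.4] len 16.0
```

Request:
play_rows(targets=[0, 0, 15, 0, 0, 0, 0, 12, 0, 0, 0, 0, 0, 0, 0, 0, 0, 0, 0, 0, 0, 0, 0, 0, 60, 0, 0, 0, 0, 60, 0, 0, 0, 0, 60, 0, 0, 0, 0, 60, 0, 0, -30, 0, 60, 0, 0, -40, 0, 60, 0, 0, -40, 0, 80, 0, 0, -35, 0, 100])

```text
time: 29.63
tcp_pos: [0.453, -0.2891, 0.1695]
orientation: [3.141, 0.001, 1.756]
contact_force: [-0.6, -1.1, -0.2]
opening: 0.0736
finger_force: 0.0
```

```bash
python3 -c "
from h import *
cv2.imwrite('pics/t7.png',inbed())
plan((*bed(0,0),.18,100.6),(*bed(0,0),.048,100.6))"
```

```text
blank [ 0.6524 -0.0225  0.057 ] bedframe [-0.0003  0.0016] axis -173.0 area 78
blank [0.6442 0.0263 0.057 ] bedframe [0.0007 0.0511] axis -179.0 area 77
t 29.7 tcp [ 0.4565 -0.2919  0.1783] rpy [179.5   0.7 100.6] open 80.3 F [ 3.2 -1.2  6.1] 0.0
twist 0.0 rows 1.0 shift [227.2 242.5  -2.1] len 332.0
twist -0.0 rows 1.0 shift [  1.5  -1.2 132. ] len 132.0
```

Request:
play_rows(targets=[22.6, 24.6, 0, 0, 100, 22.6, 24.6, 0, 0, 100, 22.6, 24.6, 0, 0, 100, 22.6, 24.6, 0, 0, 100, 22.6, 24.6, 0, 0, 100, 22.6, 24.6, 0, 0, 100, 22.6, 24.6, 0, 0, 100, 22.6, 24.6, 0, 0, 100, 22.6, 24.6, 0, 0, 100, 22.6, 24.6, 0, 0, 100, 0, 0, 0, 0, 100])

```text
time: 30.6
tcp_pos: [0.6554, -0.017, 0.1668]
orientation: [3.139, -0.002, 1.76]
contact_force: [-1.2, -0.6, 0.6]
opening: 0.0854
finger_force: 0.0
```

Request:
play_rows(targets=[0, 0, 25, 0, 100, 0, 0, 30, 0, 100, 0, 0, 25, 0, 100, 0, 0, 10, 0, 100, 0, 0, 0, 0, 100, 0, 0, 0, 0, 100])

```text
time: 31.1
tcp_pos: [0.6529, -0.0218, 0.0769]
orientation: [-3.141, -0.0, 1.756]
contact_force: [0.1, -0.0, 0.6]
opening: 0.0854
finger_force: 0.0
```

```bash
python3 -c "
from h import *
plan((*bed(0,0.001),.048,100.6),(*bed(0,0),.18,100.6),(*bas(0,0),.18,100.6),(*bas(0,0),.02,100.6))"
```

```text
t 31.1 tcp [ 0.6529 -0.0218  0.0769] rpy [-180.    -0.   100.6] open 85.4 F [ 0.1 -0.   0.6] 0.0
twist -0.0 rows 1.0 shift [-1.1 -0.3 28.9] len 29.0
twist -0.0 rows 1.0 shift [-1.00e+00 -1.00e-01 -1.32e+02] len 132.0
twist 0.0 rows 0.0 shift [-2.636e+02 -2.699e+02  1.000e-01] len 377.0
twist 0.0 rows 0.0 shift [-0.0e+00  1.0e-01  1.6e+02] len 160.0
```

Request:
play_rows(targets=[-1, 0, 14, 0, 100, 0, 0, 12, 0, 100, 0, 0, 0, 0, 100, 0, 0, 0, 0, 0, 0, 0, 0, 0, 0, 0, 0, 0, 0, 0, 0, 0, 0, 0, 0, 0, 0, 0, 0, 0, 0, 0, 0, 0, 0, 0, 0, -20, 0, 0, 0, 0, -35, 0, 0, 0, 0, -40, 0, 0])

```text
time: 32.1
tcp_pos: [0.6508, -0.0222, 0.1434]
orientation: [-3.135, -0.002, 1.756]
contact_force: [0.5, -0.1, -0.4]
opening: 0.0346
finger_force: 30.0
```

Request:
play_rows(targets=[0, 0, -30, 0, 0, -12, -12.5, 0, 0, 0, -24, -25, 0, 0, 0, -24, -25, 0, 0, 0, -24, -25, 0, 0, 0, -24, -25, 0, 0, 0, -24, -25, 0, 0, 0, -24, -25, 0, 0, 0, -24, -25, 0, 0, 0, -24, -25, 0, 0, 0, -24, -25, 0, 0, 0, -24, -24, 0, 0, 0])

```text
time: 33.1
tcp_pos: [0.441, -0.3194, 0.1756]
orientation: [-3.142, 0.0, 1.756]
contact_force: [1.1, -0.3, -0.8]
opening: 0.0345
finger_force: 30.0
```

Request:
play_rows(targets=[-12, -8.5, 0, 0, 0, 0, 0, 0, 0, 0, 0, 0, 25, 0, 0, 0, 0, 35, 0, 0, 0, 0, 35, 0, 0, 0, 0, 25, 0, 0, 0, 0, 10, 0, 0, 0, 0, 0, 0, 0, 0, 0, 0, 0, 0])

```text
time: 33.85
tcp_pos: [0.4369, -0.3315, 0.0463]
orientation: [3.141, 0.0, 1.756]
contact_force: [0.5, -0.7, -0.5]
opening: 0.0342
finger_force: 30.1
```

```bash
python3 -c "
from h import *
plan((*bas(0,0),.02,100.6))"
```

```text
t 33.9 tcp [ 0.4369 -0.3315  0.0463] rpy [180.    0.  100.6] open 34.2 F [ 0.5 -0.7 -0.5] 30.1
twist 0.001 rows 1.0 shift [-1.2 -0.9 26.3] len 26.0
```

Request:
play_rows(targets=[0, 0, 14, 0, 0, 0, 0, 12, 0, 0, 0, 0, 0, 0, 0, 0, 0, 0, 0, 0, 0, 0, 0, 0, 60, 0, 0, 0, 0, 60, 0, 0, 0, 0, 60, 0, 0, 0, 0, 60, 0, 0, -30, 0, 60, 0, 0, -40, 0, 60, 0, 0, -40, 0, 80, 0, 0, -30, 0, 100])

```text
time: 34.85
tcp_pos: [0.437, -0.3323, 0.1635]
orientation: [3.14, 0.003, 1.756]
contact_force: [0.6, -0.6, -0.1]
opening: 0.0732
finger_force: 0.0
```

Request:
play_rows(targets=[0, 0, 0, 0, 100, 0, 0, 0, 0, 100])

```text
time: 35.02
tcp_pos: [0.4377, -0.333, 0.1631]
orientation: [3.138, 0.005, 1.756]
contact_force: [0.4, 0.1, -0.8]
opening: 0.0855
finger_force: 0.0
```

```bash
python3 -c "
from h import *
cv2.imwrite('pics/t8.png',inbed())
plan((*bed(0,0.0505),.16,100.6),(*bed(0,0.0505),.048,100.6))"
```

```text
blank [0.6445 0.0264 0.057 ] bedframe [0.0009 0.0511] axis -179.0 area 76
t 35.1 tcp [ 0.4366 -0.3319  0.1605] rpy [1.800e+02 1.000e-01 1.006e+02] open 85.3 F [ 0.4 -0.4 -0.6] 0.0
twist -0.0 rows 1.0 shift [3.133e+02 2.694e+02 3.000e-01] len 413.0
twist 0.0 rows 1.0 shift [ 1.00e-01 -1.00e-01  1.12e+02] len 112.0
```

Request:
play_rows(targets=[26.1, 22.5, 0, 0, 100, 26.1, 22.5, 0, 0, 100, 26.1, 22.5, 0, 0, 100, 26.1, 22.5, 0, 0, 100, 26.1, 22.5, 0, 0, 100, 26.1, 22.5, 0, 0, 100, 26.1, 22.5, 0, 0, 100, 26.1, 22.5, 0, 0, 100, 26.1, 22.5, 0, 0, 100, 26.1, 22.5, 0, 0, 100, 26.1, 22.5, 0, 0, 100, 26.1, 22.5, 0, 0, 100])

```text
time: 36.07
tcp_pos: [0.6432, 0.0276, 0.1565]
orientation: [-3.137, -0.001, 1.756]
contact_force: [0.8, -0.0, 0.4]
opening: 0.0852
finger_force: 0.0
```

Request:
play_rows(targets=[0, 0, 0, 0, 100, 0, 0, 25, 0, 100, 0, 0, 30, 0, 100, 0, 0, 20, 0, 100, 0, 0, 10, 0, 100, 0, 0, 0, 0, 100, 0, 0, 0, 0, 100])

```text
time: 36.65
tcp_pos: [0.6432, 0.0256, 0.0735]
orientation: [-3.139, -0.001, 1.756]
contact_force: [0.3, 0.2, 1.0]
opening: 0.0852
finger_force: 0.0
```

```bash
python3 -c "
from h import *
plan((*bed(0,0.051),.048,100.6),(*bed(0,0.051),.18,100.6),(*bas(-.042,0),.18,100.6))"
```

```text
t 36.6 tcp [0.6432 0.0256 0.0735] rpy [-179.9   -0.   100.6] open 85.2 F [0.3 0.2 1. ] 0.0
twist -0.0 rows 1.0 shift [ 0.4  0.5 25.5] len 26.0
twist -0.0 rows 1.0 shift [ 1.00e-01 -3.00e-01 -1.32e+02] len 132.0
twist -0.0 rows 1.0 shift [-351.9 -289.4    0.5] len 456.0
```

Request:
play_rows(targets=[0, 0, 14, 0, 100, 0, 0, 10, 0, 100, 0, 0, 0, 0, 100, 0, 0, 0, 0, 0, 0, 0, 0, 0, 0, 0, 0, 0, 0, 0, 0, 0, 0, 0, 0, 0, 0, 0, 0, 0, 0, 0, 0, 0, 0, 0, 0, -20, 0, 0, 0, 0, -35, 0, 0, 0, 0, -40, 0, 0])

```text
time: 37.65
tcp_pos: [0.6417, 0.026, 0.1434]
orientation: [-3.135, -0.002, 1.756]
contact_force: [1.7, 0.0, -0.7]
opening: 0.0345
finger_force: 30.0
```

Request:
play_rows(targets=[0, 0, -30, 0, 0, -16, -13, 0, 0, 0, -28, -23, 0, 0, 0, -28, -23, 0, 0, 0, -28, -23, 0, 0, 0, -28, -23, 0, 0, 0, -28, -23, 0, 0, 0, -28, -23, 0, 0, 0, -28, -23, 0, 0, 0, -28, -23, 0, 0, 0, -28, -23, 0, 0, 0, -28, -23, 0, 0, 0])

```text
time: 38.65
tcp_pos: [0.4586, -0.3111, 0.1758]
orientation: [3.141, 0.0, 1.756]
contact_force: [0.7, 0.2, -0.4]
opening: 0.0346
finger_force: 30.0
```

Request:
play_rows(targets=[-28, -23, 0, 0, 0, -28, -23, 0, 0, 0, 0, 0, 0, 0, 0, 0, 0, 25, 0, 0, 0, 0, 35, 0, 0, 0, 0, 35, 0, 0, 0, 0, 25, 0, 0, 0, 0, 10, 0, 0, 0, 0, 0, 0, 0, 0, 0, 0, 0, 0])

```text
time: 39.48
tcp_pos: [0.4252, -0.3734, 0.0463]
orientation: [3.141, 0.0, 1.756]
contact_force: [0.1, 0.5, 0.8]
opening: 0.0345
finger_force: 30.0
```

```bash
python3 -c "
from h import *
plan((*bas(-.042,0),.02,100.6))"
```

```text
t 39.5 tcp [ 0.4252 -0.3734  0.0463] rpy [180.    0.  100.6] open 34.5 F [0.1 0.5 0.8] 30.0
twist 0.0 rows 1.0 shift [ 0.7 -1.2 26.3] len 26.0
```

Request:
play_rows(targets=[0, 0, 14, 0, 0, 0, 0, 12, 0, 0, 0, 0, 0, 0, 0, 0, 0, 0, 0, 0, 0, 0, 0, 0, 60, 0, 0, 0, 0, 60, 0, 0, 0, 0, 60, 0, 0, 0, 0, 60, 0, 0, -30, 0, 60, 0, 0, -40, 0, 60, 0, 0, -40, 0, 80, 0, 0, -40, 0, 100])

```text
time: 40.48
tcp_pos: [0.4245, -0.3729, 0.1714]
orientation: [-3.141, -0.001, 1.756]
contact_force: [1.0, -0.9, 1.1]
opening: 0.0738
finger_force: 0.0
```

Request:
play_rows(targets=[0, 0, -30, 0, 100, 0, 0, -20, 0.115, 100, 0, 0, 0, 0.115, 100, 0, 0, 0, 0.115, 100, 0, 0, 0, 0.115, 100, 0, 0, 0, 0.115, 100, 0, 0, 0, 0.115, 100, 0, 0, 0, 0.115, 100, 0, 0, 0, 0.115, 100, 0, 0, 0, 0.115, 100, 0, 0, 0, 0.11, 100, 0, 0, 0, 0, 100])

```text
time: 41.48
tcp_pos: [0.4248, -0.3733, 0.22]
orientation: [3.141, -0.0, 0.609]
contact_force: [-0.3, 0.2, -0.2]
opening: 0.0854
finger_force: 0.0
```

```bash
python3 -c "
from h import *
plan((.4875,.43,.22,35),(.4875,.43,.086,35))
im=cams.grab_frame('top');cv2.imwrite('pics/t9.png',im);sc=cams.grab_frame('scene')
c=im[215:312,412:492]
for n,g in(('top',im),('scene',sc)):
  q=w2px(n,[(*bas(a,b),.02) for a,b in((-.09,-.06),(.09,-.06),(.09,.06),(-.09,.06))]).astype(np.int32)
  m=np.zeros(g.shape[:2],np.uint8);cv2.fillPoly(m,[q],1)
  k=((m>0)&(g[...,2]>110)).astype(np.uint8);_,l,st,ce=cv2.connectedComponentsWithStats(k)
  for i in range(1,len(ce)):
    if st[i,4]>15:print(n,ce[i].round(),st[i,4],px2w(n,[ce[i]],.017).round(3))
print([bas(a,0).round(3) for a in(.045,0,-.042)])
"
```

```text
t 41.5 tcp [ 0.4248 -0.3733  0.22  ] rpy [180.   -0.   34.9] open 85.4 F [-0.3  0.2 -0.2] 0.0
twist -0.002 rows 1.0 shift [ 5.121e+02 -6.221e+02 -1.000e-01] len 806.0
twist -0.0 rows 1.0 shift [ -0.  -0. 134.] len 134.0
top [461. 273.] 25 [[ 0.414 -0.376  0.017]]
scene [412. 355.] 62 [[ 0.441 -0.292  0.017]]
scene [425. 371.] 66 [[ 0.424 -0.335  0.017]]
scene [437. 383.] 30 [[ 0.417 -0.37   0.017]]
scene [454. 397.] 266 [[ 0.412 -0.411  0.017]]
[array([ 0.449, -0.29 ]), array([ 0.436, -0.333]), array([ 0.424, -0.373])]
```

The code finds all three blanks in the basket where I released them. Now the scanner.

Request:
play_rows(targets=[12, -14.6, 0, 0, 100, 22, -26.7, 0, 0, 100, 22, -26.7, 0, 0, 100, 22, -26.7, 0, 0, 100, 22, -26.7, 0, 0, 100, 22, -26.7, 0, 0, 100, 22, -26.7, 0, 0, 100, 22, -26.7, 0, 0, 100, 22, -26.7, 0, 0, 100, 22, -26.7, 0, 0, 100, 22, -26.7, 0, 0, 100, 22, -26.7, 0, 0, 100])

```text
time: 42.58
tcp_pos: [0.4559, 0.0266, 0.2201]
orientation: [3.141, -0.001, 0.613]
contact_force: [0.4, 0.0, -0.6]
opening: 0.0857
finger_force: 0.0
```

Request:
play_rows(targets=[22, -26.7, 0, 0, 100, 22, -26.7, 0, 0, 100, 22, -26.7, 0, 0, 100, 22, -26.7, 0, 0, 100, 22, -26.7, 0, 0, 100, 22, -26.7, 0, 0, 100, 22, -26.7, 0, 0, 100, 22, -26.7, 0, 0, 100, 22, -26.7, 0, 0, 100, 22, -26.7, 0, 0, 100, 22, -26.7, 0, 0, 100, 0, 0, 0, 0, 100])

```text
time: 43.58
tcp_pos: [0.4853, 0.4091, 0.2193]
orientation: [-3.14, -0.001, 0.618]
contact_force: [-0.9, -2.1, 0.3]
opening: 0.0856
finger_force: 0.0
```

```bash
python3 -c "
from h import *
plan((.4875,.43,.145,35))"
```

```text
t 43.6 tcp [0.4853 0.4091 0.2193] rpy [-179.9   -0.    35.4] open 85.6 F [-0.9 -2.1  0.3] 0.0
twist 0.007 rows 1.0 shift [ 13.7 -15.7  74.3] len 77.0
```

Request:
play_rows(targets=[13.5, -15.5, 0, 0, 100, 0, 0, 0, 0, 100, 0, 0, 20, 0, 100, 0, 0, 25, 0, 100, 0, 0, 25, 0, 100, 0, 0, 0, 0, 100, 0, 0, 20, 0, 100, 0, 0, 15, 0, 100, 0, 0, 15, 0, 100, 0, 0, 0, 0, 100, 0, 0, 0, 0, 100, 0, 0, 0, 0, 100])

```text
time: 44.58
tcp_pos: [0.4886, 0.4249, 0.1008]
orientation: [3.142, -0.001, 0.611]
contact_force: [-0.1, 1.0, 0.7]
opening: 0.0853
finger_force: 0.0
```

```bash
python3 -c "
from h import *
plan((.4875,.43,.086,35))
snap('top','t10',(140,190,240,280),6)"
```

```text
t 44.6 tcp [0.4886 0.4249 0.1008] rpy [ 1.8e+02 -1.0e-01  3.5e+01] open 85.3 F [-0.1  1.   0.7] 0.0
twist 0.0 rows 1.0 shift [ 2.  -4.7 14.8] len 16.0
```

Request:
play_rows(targets=[1, -3.5, 8, 0, 100, 0, 0, 6, 0, 100, 0, 0, 0, 0, 100, 0, 0, 0, 0, 70, 0, 0, 0, 0, 60, 0, 0, 0, 0, 50, 0, 0, 0, 0, 40, 0, 0, 0, 0, 30, 0, 0, 0, 0, 20, 0, 0, 0, 0, 20, 0, 0, 0, 0, 20, 0, 0, 0, 0, 20], newtons=40)

```text
time: 45.63
tcp_pos: [0.487, 0.4284, 0.0863]
orientation: [-3.141, -0.001, 0.611]
contact_force: [-1.2, 0.4, 3.1]
opening: 0.0408
finger_force: 40.6
```

Gripped at 40.8 mm, as expected for the head. I lift it and turn it so its front would face the scene camera obliquely, to confirm which end has the window.

Request:
play_rows(targets=[0, 0, -10, 0, 20, 0, 0, -15, 0, 20, 0, 0, -20, 0, 20, 0, 0, -15, 0, 20, 0, 0, 0, -0.06, 20, 0, 0, 0, -0.1, 20, 0, 0, 0, -0.122, 20, 0, 0, 0, -0.122, 20, 0, 0, 0, -0.122, 20, 0, 0, 0, -0.122, 20, 0, 0, 0, -0.122, 20, 0, 0, 0, -0.122, 20])

```text
time: 46.63
tcp_pos: [0.4872, 0.4282, 0.147]
orientation: [3.141, -0.0, 1.509]
contact_force: [-0.5, -0.2, -1.9]
opening: 0.0403
finger_force: 40.6
```

Request:
play_rows(targets=[0, 0, 0, -0.122, 20, 0, 0, 0, -0.122, 20, 0, 0, 0, -0.122, 20, 0, 0, 0, -0.122, 20, 0, 0, 0, -0.122, 20, 0, 0, 0, -0.122, 20, 0, 0, 0, -0.122, 20, 0, 0, 0, -0.122, 20, 0, 0, 0, -0.122, 20, 0, 0, 0, -0.122, 20, 0, 0, 0, -0.122, 20, 0, 0, 0, -0.08, 20])

```text
time: 47.63
tcp_pos: [0.4872, 0.4282, 0.147]
orientation: [3.141, 0.001, 2.93]
contact_force: [-0.8, 0.5, -2.8]
opening: 0.0403
finger_force: 40.6
```

```bash
python3 -c "
from h import *
plan((.487,.428,.15,57))
snap('scene','s11');c=w2px('scene',[(.487,.428,.165)])[0].astype(int);print(c)
im=cv2.imread('pics/s11_full.png')[c[1]-45:c[1]+45,c[0]-55:c[0]+55]
cv2.imwrite('pics/s11c.png',cv2.resize(np.clip((im/140.)**.8*255,0,255).astype(np.uint8),None,fx=6.5,fy=6.5,interpolation=cv2.INTER_CUBIC))"
```

```text
t 47.6 tcp [0.4872 0.4282 0.147 ] rpy [180.    0.  167.9] open 40.3 F [-0.8  0.5 -2.8] 40.6
twist 1.935 rows 16.0 shift [-0.2 -0.  -3. ] len 3.0
[209 159]
```

View pics/s11c.png

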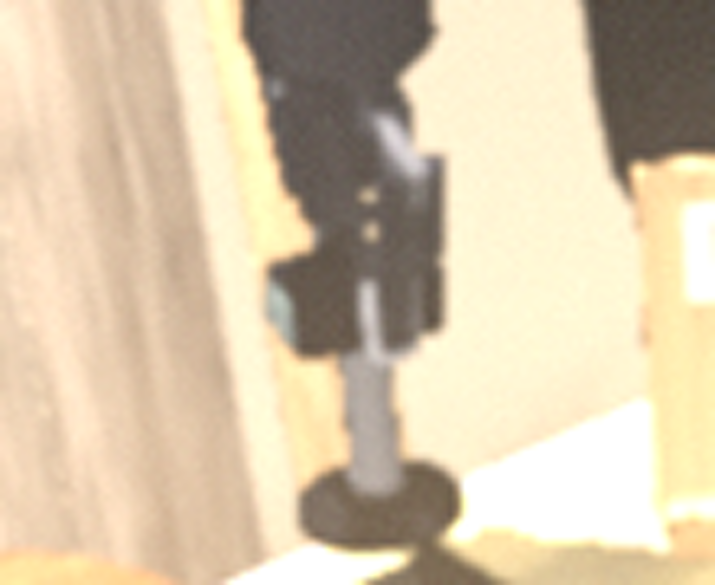

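The bluish window shows at (280,305), on the end I assumed was the front, so its heading is the tool yaw. I turn it back to 57° and move in front of the label.

Request:
play_rows(targets=[0, 0, 0, 0.08, 20, 0, 0, 0, 0.122, 20, 0, 0, 0, 0.122, 20, 0, 0, 0, 0.122, 20, 0, 0, 0, 0.122, 20, 0, 0, 0, 0.122, 20, 0, 0, 0, 0.122, 20, 0, 0, 0, 0.122, 20, 0, 0, 0, 0.122, 20, 0, 0, 0, 0.122, 20, 0, 0, 0, 0.122, 20, 0, 0, 0, 0.122, 20])

```text
time: 48.68
tcp_pos: [0.4871, 0.4282, 0.1468]
orientation: [3.141, -0.0, 1.495]
contact_force: [0.5, -0.3, -2.2]
opening: 0.0404
finger_force: 40.4
```

Request:
play_rows(targets=[0, 0, 0, 0.122, 20, 0, 0, 0, 0.122, 20, 0, 0, 0, 0.122, 20, 0, 0, 0, 0.122, 20, 0, 0, 0, 0.025, 20, -5, 11, 0, 0, 20, -13, 27, 0, 0, 20, -15, 34, 0, 0, 20, -15, 34, 0, 0, 20, -15, 34, 0, 0, 20, -11, 23, 0, 0, 20, -5, 10, 0, 0, 20])

```text
time: 49.68
tcp_pos: [0.5904, 0.2631, 0.1466]
orientation: [3.14, 0.0, 0.986]
contact_force: [-1.3, 0.5, -2.3]
opening: 0.0405
finger_force: 40.5
```

```bash
python3 -c "
from h import *
# label centre on top and scene images (bright white blob on card), scene crop offset (185,125)/3.8
L=px2w('scene',[[185+331/3.8,125+103/3.8]],.14);print('label scene',L)
print('label top',px2w('top',[[160+138/3.75,150+100/3.75]],.14))
plan((.589,.268,.120,57))"
```

```text
label scene [[0.66749907 0.38416238 0.14      ]]
label top [[0.66435112 0.38488464 0.14      ]]
t 49.7 tcp [0.5904 0.2631 0.1466] rpy [179.9   0.   56.5] open 40.5 F [-1.3  0.5 -2.3] 40.5
twist -0.009 rows 1.0 shift [ 3.4 -3.9 26.6] len 27.0
```

Request:
play_rows(targets=[5, -3.5, 8, -0.008, 20, 0, 0, 10, 0, 20, 0, 0, 8, 0, 20, 0, 0, 0, 0, 20, 0, 0, 0, 0, 20, 0, 0, 0, 0, 20, 0, 0, 0, 0, 20, 0, 0, 0, 0, 20])

```text
time: 50.35
tcp_pos: [0.5882, 0.2737, 0.1205]
orientation: [3.141, -0.001, 0.998]
contact_force: [0.0, 0.0, -2.1]
opening: 0.0405
finger_force: 40.5
```

```bash
python3 -c "
from h import *
plan((.591,.270,.120,57))
o=get_obs();a=o['orientation'][2];d=np.array([.665,.384])-o['tcp_pos'][:2]
print('label in scanner',d@[np.cos(a),np.sin(a)],d@[-np.sin(a),np.cos(a)],.14-(o['tcp_pos'][2]-.0833))"
```

```text
t 50.4 tcp [0.5882 0.2737 0.1205] rpy [180.   -0.   57.2] open 40.5 F [ 0.   0.  -2.1] 40.5
twist 0.004 rows 1.0 shift [-1.6  4.4  0.5] len 5.0
label in scanner 0.13429232508228228 -0.004856743673534078 0.10280258562740333
```

Request:
play_rows(targets=[0, 2, 0, 0, 20, 0, 2.5, 0, 0, 20, 0, 0, 0, 0, 20, 0, 0, 0, 0, 20, 0, 0, 0, 0, 20, 0, 0, 0, 0, 20, 0, 0, 0, 0, 20, 0, 0, 0, 0, 20, 0, 0, 0, 0, 20, 0, 0, 0, 0, 20, 0, 0, 0, 0, 20, 0, 0, 0, 0, 20])

```text
time: 51.35
tcp_pos: [0.5917, 0.2709, 0.1198]
orientation: [3.142, -0.0, 0.998]
contact_force: [-0.2, 0.5, -1.9]
opening: 0.0402
finger_force: 40.5
```

Request:
play_rows(targets=[0, 0, 0, 0, 20, 0, 0, 0, 0, 20, 0, 0, 0, 0, 20, 0, 0, 0, 0, 20, 0, 0, 0, 0, 20, 0, 0, 0, 0, 20, 0, 0, 0, 0, 20, 0, 0, 0, 0, 20, 0, 0, 0, 0, 20, 0, 0, 0, 0, 20, 0, 0, 0, 0, 20, 0, 0, 0, 0, 20])

```text
time: 52.35
tcp_pos: [0.5917, 0.2708, 0.1198]
orientation: [-3.142, 0.0, 0.998]
contact_force: [-0.1, 0.2, -2.8]
opening: 0.0404
finger_force: 40.5
```

Request:
play_rows(targets=[0, 0, 0, 0, 20, 0, 0, 0, 0, 20, 0, 0, 0, 0, 20, 0, 0, 0, 0, 20, 0, 0, 0, 0, 20, 0, 0, 0, 0, 20])

```text
time: 52.85
tcp_pos: [0.5917, 0.2708, 0.1198]
orientation: [-3.142, 0.0, 0.998]
contact_force: [0.6, -0.9, -1.7]
opening: 0.0403
finger_force: 40.5
```

```bash
python3 -c "
from h import *
plan((.492,.426,.14,57),(.492,.426,.0865,57))
o=get_obs();a=o['orientation'][2];d=np.array([.665,.384])-o['tcp_pos'][:2]
print('label in scanner',d@[np.cos(a),np.sin(a)],d@[-np.sin(a),np.cos(a)])
im=cams.grab_frame('top');cv2.imwrite('pics/t12.png',im)
p=px2w('top',np.array([(66,280),(188,282),(187,404),(66,403)])/3.75+[160,150],.003);print(p.mean(0))"
```

```text
t 52.9 tcp [0.5917 0.2708 0.1198] rpy [-180.     0.    57.2] open 40.3 F [ 0.6 -0.9 -1.7] 40.5
twist 0.003 rows 1.0 shift [  75.8 -168.1  -20.2] len 186.0
twist 0.0 rows 1.0 shift [ 0.   0.  53.5] len 54.0
label in scanner 0.13482489355129934 -0.0002368486847888621
[0.49418623 0.42389814 0.003     ]
```

Request:
play_rows(targets=[0, 0, -10, 0, 20, 0, 0, -15, 0, 20, 5, -10, 0, 0, 20, 10, -22, 0, 0, 20, 13, -30, 0, 0, 20, 13, -30, 0, 0, 20, 13, -28, 0, 0, 20, 12, -25, 0, 0, 20, 7, -14, 0, 0, 20, 3, -6, 0, 0, 20, 0, 0, 0, 0, 20, 0, 0, 0, 0, 20])

```text
time: 53.9
tcp_pos: [0.4948, 0.4238, 0.1451]
orientation: [3.141, -0.0, 0.998]
contact_force: [0.1, -0.3, -3.0]
opening: 0.0408
finger_force: 40.5
```

Request:
play_rows(targets=[0, 0, 15, 0, 20, 0, 0, 15, 0, 20, 0, 0, 10, 0, 20, 0, 0, 8, 0, 20, 0, 0, 5, 0, 20, 0, 0, 0, 0, 20, 0, 0, 0, 0, 20, 0, 0, 0, 0, 20])

```text
time: 54.57
tcp_pos: [0.4948, 0.4245, 0.0925]
orientation: [3.141, -0.001, 0.998]
contact_force: [0.2, -0.4, -1.4]
opening: 0.0403
finger_force: 40.5
```

```bash
python3 -c "
from h import *
plan((.494,.424,.0865,57.2))"
```

```text
t 54.6 tcp [0.4948 0.4245 0.0925] rpy [ 1.80e+02 -1.00e-01  5.72e+01] open 40.3 F [ 0.2 -0.4 -1.4] 40.5
twist -0.001 rows 1.0 shift [-0.8 -0.4  6. ] len 6.0
```

Request:
play_rows(targets=[0, 0, 3, 0, 20, 0, 0, 2, 0, 20, 0, 0, 1, 0, 20, 0, 0, 0.5, 0, 20, 0, 0, 0, 0, 20, 0, 0, 0, 0, 20])

```text
time: 55.07
tcp_pos: [0.4945, 0.4245, 0.0863]
orientation: [3.141, -0.001, 0.998]
contact_force: [-2.0, -1.5, 3.2]
opening: 0.0401
finger_force: 41.0
```

Contact at +3 N, the same height as at pickup. I release slowly and rise.

Request:
play_rows(targets=[0, 0, 0, 0, 52, 0, 0, 0, 0, 60, 0, 0, 0, 0, 70, 0, 0, 0, 0, 85, 0, 0, 0, 0, 100, 0, 0, 0, 0, 100, 0, 0, 0, 0, 100, 0, 0, -15, 0, 100, 0, 0, -25, 0, 100, 0, 0, -35, 0, 100, 0, 0, -35, 0, 100, 0, 0, -30, 0, 100])

```text
time: 56.07
tcp_pos: [0.4946, 0.4244, 0.2292]
orientation: [3.141, -0.003, 0.998]
contact_force: [-0.0, 1.1, 0.4]
opening: 0.0854
finger_force: 0.0
```

Request:
play_rows(targets=[0, 30, 0, 0, 100, 0, 35, 0, 0, 100, 0, 35, 0, 0, 100, 0, 35, 0, 0, 100, 0, 30, 0, 0, 100, 0, 0, 0, 0, 100, 0, 0, 0, 0, 100, 0, 0, 0, 0, 100, 0, 0, 0, 0, 100, 0, 0, 0, 0, 100])

```text
time: 56.9
tcp_pos: [0.632, 0.3357, 0.2258]
orientation: [3.142, -0.0, 0.999]
contact_force: [-0.4, 1.3, -0.3]
opening: 0.0853
finger_force: 0.0
```

```bash
python3 -c "
from h import *
plan()
a=cams.grab_frame('scene');b=cams.grab_frame('top')
# compare with first images: where dark head now projects
for n,g,X in(('scene',a,(.4945,.4245,.105)),('top',b,(.4945,.4245,.123))):
  print(n,w2px(n,[X]).round(),)
  u,v=w2px(n,[X])[0].astype(int); p=g[v-14:v+15,u-14:u+15].max(2); k=p<75; print('dark frac',k.mean().round(2),'centroid',np.argwhere(k).mean(0)[::-1]-14)
for n,g in(('scene',a),):
  q=w2px(n,[(*bas(x,y),.02) for x,y in((-.09,-.06),(.09,-.06),(.09,.06),(-.09,.06))]).astype(np.int32)
  m=np.zeros(g.shape[:2],np.uint8);cv2.fillPoly(m,[q],1)
  _,l,st,ce=cv2.connectedComponentsWithStats(((m>0)&(g[...,2]>110)).astype(np.uint8))
  print(ce[1:][st[1:,4]>15].round())
cv2.imwrite('pics/end_s.png',a)
"
```

```text
t 56.9 tcp [0.632  0.3357 0.2258] rpy [180.   -0.   57.3] open 85.3 F [-0.4  1.3 -0.3] 0.0
scene [[214. 179.]]
dark frac 0.31 centroid [ 0.34362934 -0.4980695 ]
top [[182. 238.]]
dark frac 0.14 centroid [-7.19827586 -1.25      ]
[[414. 351.]
 [427. 367.]
 [442. 379.]
 [469. 389.]]
```

The scanner stands where I put it, and the three blanks are in the basket with the gripper clear of everything.

```bash
python3 -c "
from station import order
print(order.finish_job())"
```

```text
the job is handed in; nothing more can be done
None
```

I handed the job in at about 57 s of the 210 s limit; the hand-in returned no verdict. The three blanks were pressed and are in the basket, the scanner was held square to the barcode for about two seconds, and it now stands back on its pad.

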